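# Load the backup drive into the bolted dock

## Robot

A 6-joint arm with a two-finger parallel gripper is mounted at the origin on the work surface; the furniture and walls round the work are solid. World frame = base frame: x ahead of the robot, y to its left, z up, the work surface at z = 0. Lengths are in m, angles in rad, forces in N, time in s.
With the tool pointing down it reaches from about 0.325 to 0.775 m from the base axis. Payload 9.3 kg.
Tool frame: the origin (TCP) lies at the very end of the fingers, on their centre line; the grasp point (between the pads) lies 19 mm behind it (grip_depth is the distance from the TCP to the grasp point, in m); z points along the fingers, y is the direction in which the jaws open and shut (so a half turn about z gives the same grasp; the last joint's range is limited). The gripper opens to 85 mm and grips with 20 to 120 N. Pads are 22 mm wide; open, the fingers measure 114 mm over their backs; the gripper's body (76 mm by 85 mm) begins 54 mm behind the grasp point. The pads swing forward as they close: fully open they stand 13 mm farther back than shut.
Start: joints at [-1.448, 0.259, 0.021, 1.334, 0, 1.418], TCP at [0.15, -0.529, 0.231] pointing down, gripper open.
Joint ranges: [-3.04, 3.04], [-0.91, 1.82], [-1.04, 1.36], [-1.92, 1.95], [-1.52, 1.45], [-3.14, 3.14]. Speed limits (rad/s): [2.22, 2.22, 2.79, 3.14, 3.14, 3.14].

## Interface

Orientations are given as a rotation vector (axis times angle).
In Python, from rig import * gives the robot as it stands. The module is installed in compiled form; this text tells all that it offers.
- The arm moves only by the tool move_arm, never from a script. Its argument "increments" is a list of rows, each a list of 5 numbers: the shift along the tool's x, y, z each as a share of 0.25 m, from -1 to 1, then the turn about the tool's z as a share of pi/2 rad, from -1 to 1, then the opening, from 0 (shut) to 1 (fully open). A call has 1 to 20 rows; each row shifts and turns the commanded pose from where the row before left it, along the tool's axes as they then stand; what a row does not reach is not made up. A row lasts 1/12 s, in which the tool goes at most 41.7 mm and 7.16 degrees, less where a joint would pass 70% of its speed; a pose out of reach is approached as far as the arm can. A call with a number of a shift or a turn outside -1 to 1 is refused whole. A call with a gripper value outside its range is refused whole. The fingers move at their own pace and stop on an object; "grip_force" is the grip in N (left out, the last holds). Time passes only in rows, so rows that do not move let the fingers close. It gives the time, the measured TCP pose, the force and the opening at its end, in the units of the state.
- sense(): the state, without advancing time (a new reading comes with each control period).
- camera(name): name is "side" or "top"; returns the picture (400x640x3 uint8, red, green, blue); there is no depth.
- calibration(name): a dict with "camera_matrix" (3x3 intrinsics, pixels), "k1" (the pictures are not rectified: a ray, as slopes to the right and down, at radius r is drawn at 1 + k1 r^2 times it, then the intrinsics apply), "camera_from_world" (4x4, takes a point from world to camera coordinates). Camera axes: x right, y down, z forward; pixel columns grow to the right and rows downward; lengths in m; the calibration is good to about 2 mm. A picture is of the moment at which its call begins. calibration takes no time and is no camera call.
- hand_in(): hands the job in, once; it reports no verdict.
The state is a dict: "time_s": time; "joint_pos": joint angles; "joint_velocities": joint speeds; "joint_efforts": joint torques, N m; "ee_pos": TCP position; "tool_rot": TCP orientation; "force": force on the tool from outside, world axes, zero at the start; "wrist_torque": the same for the moment, N m; "width": finger opening in m.
Only numpy, scipy, OpenCV 4.12 (cv2) and the standard library are available. Lean on these libraries where they do the work, as an engineer would, in place of code of your own. Each camera call takes 0.05 s, during which the arm holds its last target.

## Task

The orange backup drive was put away back to front in the rack. Lift the bolt of the white dock over its bump and slide it open, push the orange drive, contacts first, through the dust flaps until it is fully home and both flaps have closed behind it, then bring the bolt back over the bump until it drops into its closed notch. Do not tip the drive over, and leave the other drives and everything else on the desk where they are.

Things in the scene. Friction and masses are not known exactly. Their poses are not given: they have to be found in the camera images.
- dock: White desktop backup dock, fixed, y -46 to 130, x -62 to 176, 78 high. Origin: on the desk, on the mouth's middle line, in the plane of the shut flaps; x points into the dock (the way the drive is pushed), y to the left facing the mouth. Bolt staples stand on its front face (x = -10) at y = 31 and 121, the keeper at y = -34, 10 wide, out to x = -29, 72 high.
- dock_tongue (a point): Front end of the steel slide-way, on its top, z = 6, at dock x = -62. The slide-way is 33 wide and runs level along y = 0 from here through the mouth to the end stop; the drive stands on it on its long narrow edge. The mouth (x = -10 to 0) is 35 wide with rounded jambs 68 high and has no lintel. Axes as the dock's.
- dock_home (a point): Point on the slide-way's top at dock x = 27, where the drive's ribbed end comes when it is fully home, its contact end then touching the end stop at x = 167. The pocket x = 0 to 46 is 45 wide and open at the top, so shut fingers can push the drive home from above; beyond it the channel is 33 wide under a cover, underside z = 73, top 78.
- bolt_slide (a joint): Travel of the steel bolt along the dock's +y, m: 0 = closed (the bar crosses the mouth 36 to 50 above the desk, y = -36 to 72), 0.060 = fully open (bar clear of the mouth). A lug under the bar sits in a notch at either end; between them is a fixed brass bump 10 high, so the bolt moves only 2 mm unless lifted. It stays where it is left (1 N friction).
- bolt_lift (a joint): Lift of the bolt, m: 0 = down in a notch, about 0.010 = riding on the bump, 0.016 = the highest it can go. It weighs 0.19 kg, drops under its own weight and can be lifted anywhere on its travel.
- bolt_tab (a point): Where to pinch the bolt: middle of its black upright tab, 14 below the tab's top. The tab is 12 wide (dock y) and 18 thick (dock x), free from 50 to 92 above the desk with the bolt down, its middle 34 in front of the dock's front face. Bolt closed: at dock (-44, 45, 78); open: (-44, 105, 78). Axes as the dock's.
- flap_left (a joint): Left half of the dust flap, rad: 0 = shut, 1.57 = swung inward along the side of the pocket. A light spring (about 2 N at its edge) shuts it. Hinged at dock (3, 18.5), 18 wide, 8 to 66 above the desk.
- flap_right (a joint): Right half of the dust flap, the mirror image: hinged at dock (3, -18.5).
- drive_centre (a point): Centre of the orange drive: box 140 long (x), 30 thick (y), 60 high (z), 0.14 to 0.26 kg, standing on its long edge. +x end: black with brass contacts (last 7 mm 25 thick); -x end: finger ribs, white plate. It starts in one of the rack's bays wrong way round, only 50 to 60 of its contact end sticking out: it must be drawn out by that end, put down, and taken again near its ribbed end.
- drive_nose (a point): Middle of the orange drive's contact end face (70 in +x from its centre).
- rack: Grey sheet-metal rack, fixed, 190 wide, 94 deep, 76 high, three bays at y = -62, 0, 62. Origin: on the desk under the middle of its front; x points into the rack, y to the left. Bay floors at z = 6, bays 35 wide, roof underside z = 71; the drives stick out 50 to 60 in front and are drawn straight out along -x (90 until clear).
- spare_a_centre (a point): Centre of a grey drive with blue bands, same size as the orange one (140 x 30 x 60), in another bay of the rack with its ribbed end out; to be left alone.
- spare_b_centre (a point): Centre of the other grey drive, as spare_a.
- stapler_centre (a point): Centre of a small stapler, 130 long (x), 34 wide (y), 48 high; bystander.
- glue_stick_centre (a point): Centre of a blue and white glue stick standing upright, 24 in diameter, 92 high; bystander.
- vase_centre (a point): Centre of a dark stoneware vase, 126 in diameter, 223 high; bystander.
- scissors_centre (a point): Centre of blue-handled scissors lying flat, 87 wide (x), 199 long (y), 9 high; bystander.
- eraser_centre (a point): Centre of a blue and white eraser, 21 x 52 x 12 high; bystander.
- pen_tray: Steel pen tray with pens, fixed, 90 (x) x 250 (y) x 17 high; origin under its centre.
- block_0: White 50 mm cube with black crosses and rings by the wall, fixed; origin under its centre; bystander.
- block_3: The other 50 mm cube beside it, fixed; origin under its centre; bystander.
- binder_clip_1: Black binder clip by the wall left of the rack, fixed, 45 (x) x 29 (y) x 27 high; origin under its centre; bystander.
There are look-alikes about, which are no part of the job. There is more than one size of the part that bears drive_centre; the job needs the larger.

How it is judged:
On the way, in this order (a step that is already met when the one before it is completed fails the run):
1. the bolt has been slid open, clear of the mouth (value of joint bolt_slide above 0.054 m), for 0.2 s.
2. the orange drive is fully home, contacts first, and both flaps have closed behind it (x of drive_centre in the frame of dock between 0.0925 and 0.101 m and x of drive_nose in the frame of dock above 0.1625 m and z of drive_centre in the frame of dock below 0.042 m and value of joint each of flap_left, flap_right below 0.15 rad), for 0.2 s.
At the end, for the whole second after the job is handed in: The orange drive is in the dock contacts first, within 4 mm of the end stop and at rest, both dust flaps are shut behind it (within 0.15 rad), and the bolt is closed (within 6 mm) and down in its notch (within 4 mm) (all of step 2 and value of joint bolt_slide below 0.006 m and value of joint bolt_lift below 0.004 m and linear speed of drive below 0.02 m/s); the robot touches nothing.
It fails at once if the orange drive is tipped over (angle between drive_centre's own z axis and vertical above 0.7 rad).
It fails at once if one of the grey drives is moved by more than 25 mm (distance of any of spare_a_centre, spare_b_centre from where it was at the start of the episode above 0.025 m).
It fails at once if the stapler, glue stick, vase, scissors or eraser is moved by more than 25 mm (distance of any of stapler_centre, glue_stick_centre, vase_centre, scissors_centre, eraser_centre from where it was at the start of the episode above 0.025 m).
It also fails if it takes over 72 s, if anything falls off the work surface, if the arm or the gripper's body presses on something with over 40 N, if the wrist force passes 120 N, or if a joint passes its speed limit or range.

## Working session

There is one attempt and no reset: what is moved stays moved. The work goes in short steps, Python scripts to look and compute and a tool call to move; the robot and the scene stay as the last step left them, time stands still between calls to the robot, and variables do not carry over. Pictures are saved under pics/ and viewed, and the job is handed in when it is done.

Besides the shell and the picture viewer there is one more tool, called after ">>>" in YAML: its name, and indented under it one key for each argument. move_arm: Moves the arm, as the interface text tells. Its arguments: {"type":"object","properties":{"increments":{"type":"array"},"grip_force":{"type":"number"}},"required":["increments"]}

```bash
mkdir -p pics; python3 - <<'E'
from rig import *
import cv2
s=sense()
print({k:(s[k]) for k in s})
for n in("side","top"):
    im=camera(n); cv2.imwrite(f"pics/{n}0.png",im[:,:,::-1]); c=calibration(n); print(n,c)
E
```

```text
{'time_s': 0.0, 'joint_pos': array([-1.44759339e+00,  2.59184463e-01,  2.07366274e-02,  1.33366089e+00,
        4.04073799e-06,  1.41818076e+00]), 'joint_velocities': array([-0.00161807,  0.00123433,  0.00019261, -0.00091387, -0.0004453 ,
       -0.00081931]), 'joint_efforts': array([-7.66561825e-04, -5.55630147e+01,  3.44536364e+01,  1.36812523e-02,
       -1.71779438e-04, -1.35571401e-05]), 'ee_pos': array([ 0.14973798, -0.52893647,  0.23066046]), 'tool_rot': array([-3.11046532e+00, -4.31702253e-01, -3.66474294e-05]), 'force': array([-0.53293439, -0.72405405,  0.14673784]), 'wrist_torque': array([ 0.00194889, -0.00186086, -0.01804624]), 'width': 0.08541231868509977}
side {'camera_matrix': array([[369.0629582 ,   0.        , 318.31293377],
       [  0.        , 369.0629582 , 199.58298163],
       [  0.        ,   0.        ,   1.        ]]), 'k1': -0.02860785859332115, 'camera_from_world': array([[ 0.78383806,  0.6208948 , -0.00935619, -0.42134096],
       [ 0.39502653, -0.51020661, -0.76396548, -0.16765452],
       [-0.47911579,  0.59512928, -0.64518928,  1.42398059],
       [ 0.        ,  0.        ,  0.        ,  1.        ]])}
top {'camera_matrix': array([[429.93419557,   0.        , 317.42664681],
       [  0.        , 429.93419557, 196.79153191],
       [  0.        ,   0.        ,   1.        ]]), 'k1': -0.11432615129097033, 'camera_from_world': array([[-0.00709693, -0.99995489, -0.00631352, -0.04122206],
       [-0.99519916,  0.0076792 , -0.09756873,  0.55120746],
       [ 0.09761281,  0.00559077, -0.99520876,  1.28369295],
       [ 0.        ,  0.        ,  0.        ,  1.        ]])}
```

View pics/side0.png

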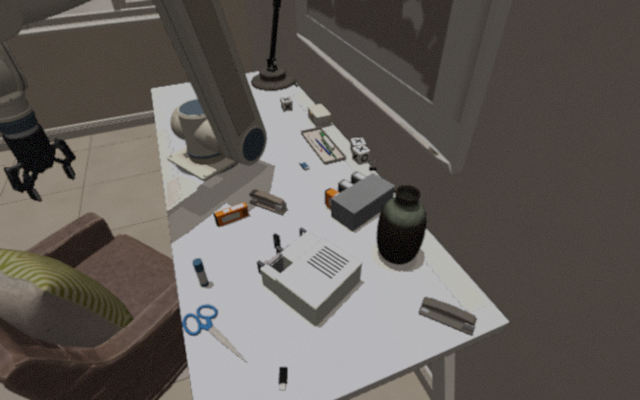

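View pics/top0.png

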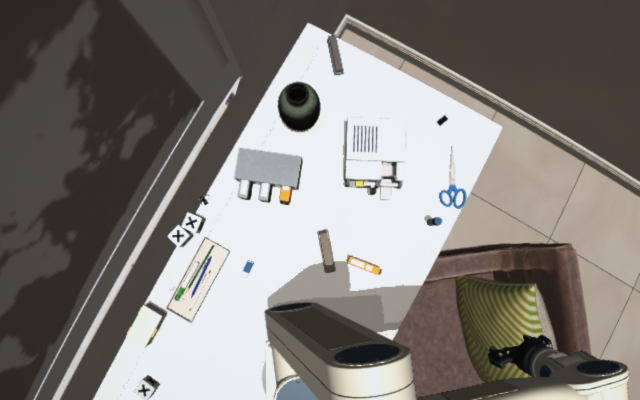

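```bash
cat > h.py <<'E'
import numpy as np, cv2
from rig import *
def proj(n,P):
    c=calibration(n);P=np.atleast_2d(P);T=c["camera_from_world"]
    q=P@T[:3,:3].T+T[:3,3];s=q[:,:2]/q[:,2:];r2=(s**2).sum(1,keepdims=True);s=s*(1+c["k1"]*r2)
    K=c["camera_matrix"];return s*[K[0,0],K[1,1]]+K[:2,2]
def ray(n,uv):
    c=calibration(n);K=c["camera_matrix"];d=(np.array(uv,float)-K[:2,2])/[K[0,0],K[1,1]];s=d.copy()
    for _ in range(30): s=d/(1+c["k1"]*(s@s))
    T=c["camera_from_world"];R=T[:3,:3];v=R.T@np.r_[s,1];return -R.T@T[:3,3],v/np.linalg.norm(v)
def plane(n,uv,z):
    o,v=ray(n,uv);return o+v*(z-o[2])/v[2]
def tri(uvs,uvt):
    (a,u),(b,v)=ray("side",uvs),ray("top",uvt)
    t=np.linalg.lstsq(np.c_[u,-v],b-a,rcond=None)[0];p,q=a+u*t[0],b+v*t[1];return (p+q)/2,np.linalg.norm(p-q)
def crop(im,x0,y0,x1,y1,f,name,grid=10):
    c=cv2.resize(im[y0:y1,x0:x1,::-1],None,fx=f,fy=f,interpolation=cv2.INTER_CUBIC)
    for x in range((x0//grid+1)*grid,x1,grid): cv2.line(c,((x-x0)*f,0),((x-x0)*f,5),(0,0,255),1);cv2.putText(c,str(x),((x-x0)*f-10,15),0,.35,(0,0,255),1)
    for y in range((y0//grid+1)*grid,y1,grid): cv2.line(c,(0,(y-y0)*f),(5,(y-y0)*f),(0,0,255),1);cv2.putText(c,str(y),(6,(y-y0)*f+4),0,.35,(0,0,255),1)
    cv2.imwrite("pics/"+name,c)
E
python3 - <<'E'
from h import *
t=cv2.imread("pics/top0.png")[:,:,::-1]; s=cv2.imread("pics/side0.png")[:,:,::-1]
crop(t,225,100,415,215,4,"tc1.png"); crop(s,200,160,400,320,4,"sc1.png")
E
```

```text
(no output)
```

View pics/tc1.png

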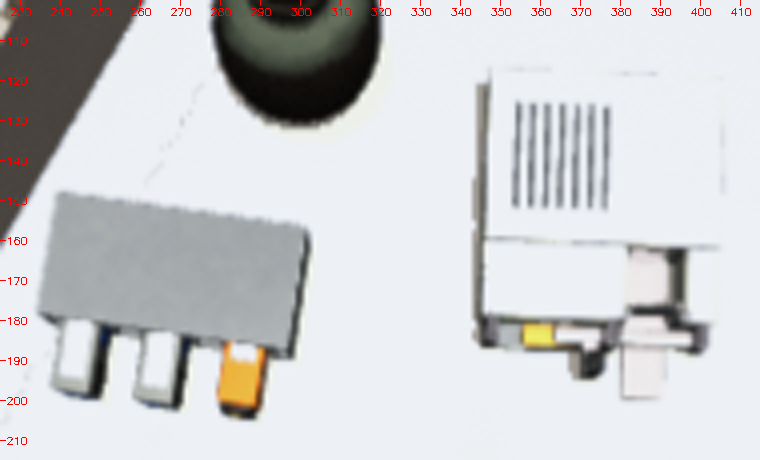

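View pics/sc1.png

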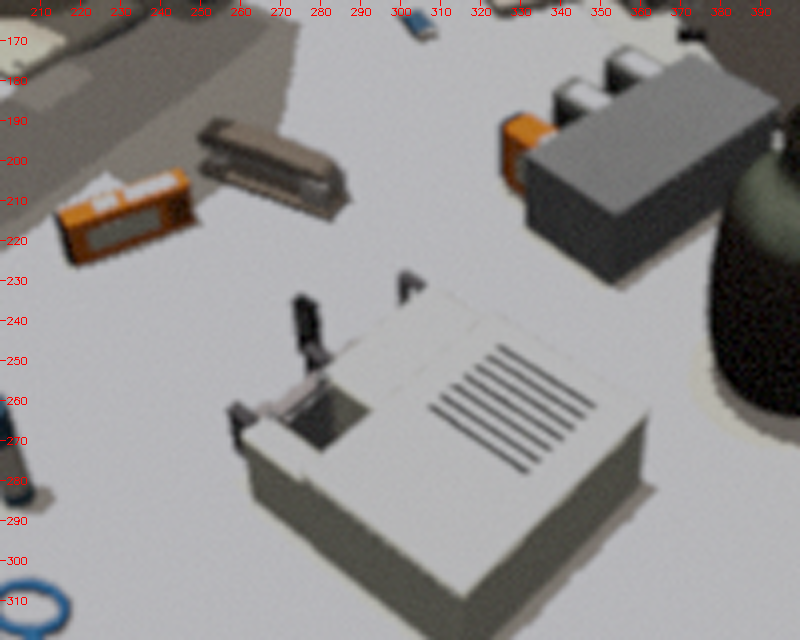

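```bash
cat > fit.py <<'E'
from h import *
from scipy.optimize import least_squares
def W(p,L):
    c,s=np.cos(p[2]),np.sin(p[2]);L=np.atleast_2d(np.array(L,float))/1000
    return np.c_[p[0]+c*L[:,0]-s*L[:,1],p[1]+s*L[:,0]+c*L[:,1],L[:,2]]
def fit(cor,p0):
    def f(p):
        return np.concatenate([(proj(n,W(p,[L]))[0]-uv) for n,L,uv in cor])
    r=least_squares(f,p0,loss="soft_l1");return r.x,r.fun.reshape(-1,2)
E
python3 - <<'E'
from fit import *
T,S="top","side"
D=[(T,(-62,16.5,6),(380,200)),(T,(-62,-16.5,6),(390.5,200)),(T,(176,130,78),(347,117)),(T,(176,-46,78),(406,118)),
(T,(-29,121,72),(347,186.2)),(T,(-29,-34,72),(399,188)),(T,(-44,45,92),(372,193)),
(S,(-44,45,92),(275.5,234)),(S,(176,-46,78),(315.7,309.2)),(S,(176,130,78),(362,262.5)),(S,(-10,-46,78),(261,267.5)),(S,(-29,121,72),(301.5,229)),(S,(-29,-34,72),(259,262))]
p,r=fit(D,[.5,-.2,0]);print("dock",p);print(np.c_[r].round(1))
# rack: front z=76 corners; x into rack
Rk=[(T,(0,95,76),(235,178.5)),(T,(94,95,76),(240,147.5)),(T,(94,-95,76),(301.5,156.5)),(T,(0,-95,76),(297,188.5)),
(S,(0,-95,76),(331.5,200)),(S,(94,-95,76),(354,213.5)),(S,(94,95,76),(394,185))]
p,r=fit(Rk,[.55,.1,0]);print("rack",p);print(r.round(1))
for pt in [((254/1.,1),0)]:pass
E
```

```text
dock [ 0.60493971 -0.2575054  -0.05183491]
[[-0.4 -0.8]
 [-0.3 -0.3]
 [ 0.3 -0.7]
 [-0.3  1.1]
 [ 0.7 -1.7]
 [ 1.  -1.2]
 [ 2.1 -3.1]
 [ 0.5  0.5]
 [-0.1 -1.3]
 [ 0.7 -1. ]
 [-1.7 -2.5]
 [-1.1 -1.8]
 [-0.9 -2.1]]
rack [ 0.5886142   0.10604026 -0.14552373]
[[-0.6  0. ]
 [-0.6  0.1]
 [ 0.8 -0.5]
 [ 0.8 -1.3]
 [-1.2 -2. ]
 [-0.5 -0.3]
 [ 0.7 -0.2]]
```

```bash
cat > ov.py <<'E'
from fit import *
def box(x0,x1,y0,y1,z0,z1):
    v=[(x,y,z) for x in(x0,x1) for y in(y0,y1) for z in(z0,z1)]
    return [(v[i],v[j]) for i in range(8) for j in range(i) if bin(i^j).count("1")==1]
def overlay(n,im,segs,x0,y0,x1,y1,f,name):
    c=cv2.resize(im[y0:y1,x0:x1,::-1],None,fx=f,fy=f,interpolation=cv2.INTER_CUBIC)
    for p,L,col in segs:
        for a,b in L:
            q=(proj(n,W(p,[a,b]))+.5-[x0,y0])*f
            cv2.line(c,*[tuple(int(v*16) for v in k) for k in q],col,1,cv2.LINE_AA,4)
    cv2.imwrite("pics/"+name,c)
DOCK=box(-10,176,-46,130,0,78)+box(-62,-10,-16.5,16.5,6,6)+box(-29,-10,116,126,72,72)+box(-29,-10,-39,-29,72,72)+box(-53,-35,39,51,92,92)+box(0,46,-22.5,22.5,78,78)
RACK=box(0,94,-95,95,0,76)
E
python3 - <<'E'
from ov import *
pd=[0.605,-.2575,-.0518];pr=[.5886,.1060,-.1455]
t=cv2.imread("pics/top0.png")[:,:,::-1]; s=cv2.imread("pics/side0.png")[:,:,::-1]
sg=[(pd,DOCK,(0,0,255)),(pr,RACK,(0,160,0))]
overlay("top",t,sg,225,100,415,215,4,"ot1.png");overlay("side",s,sg,230,160,400,320,4,"os1.png")
E
```

```text
(no output)
```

View pics/ot1.png

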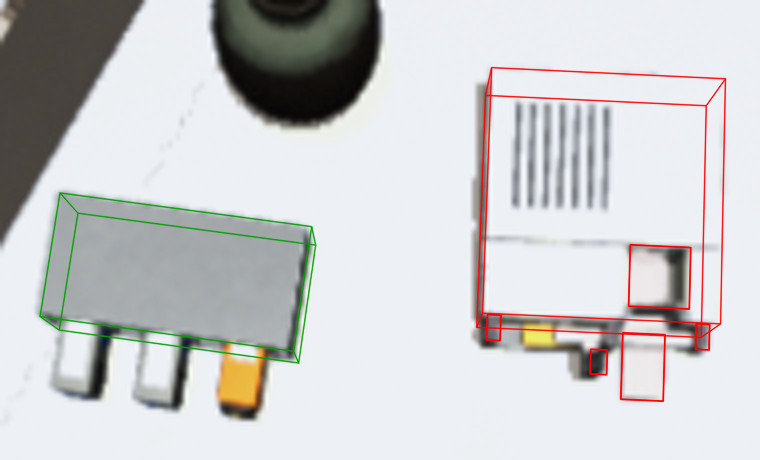

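View pics/os1.png

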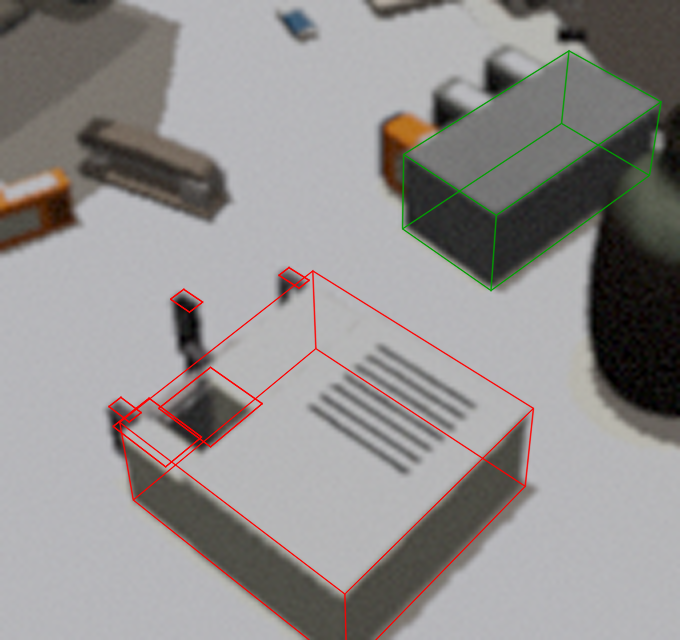

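```bash
python3 - <<'E'
from ov import *
t=cv2.imread("pics/top0.png")[:,:,::-1]; s=cv2.imread("pics/side0.png")[:,:,::-1]
crop(t,340,155,412,205,10,"tc2.png",5);crop(s,250,220,320,275,10,"sc2.png",5)
crop(t,230,170,310,210,9,"tc3.png",5);crop(s,320,165,390,235,8,"sc3.png",5)
E
```

```text
(no output)
```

View pics/tc2.png

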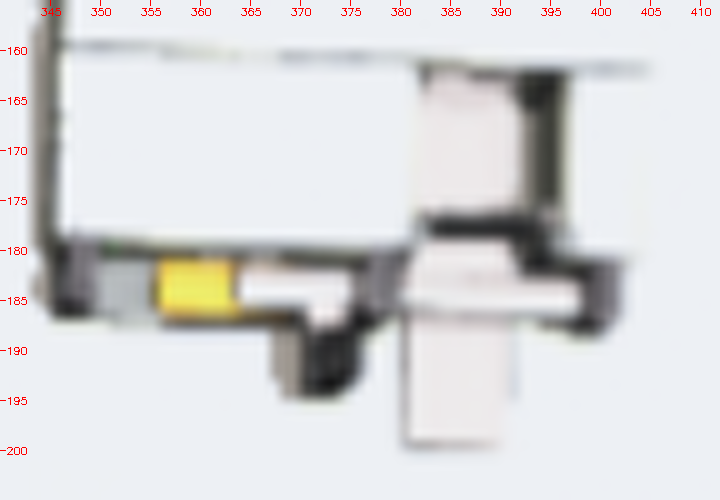

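View pics/sc2.png

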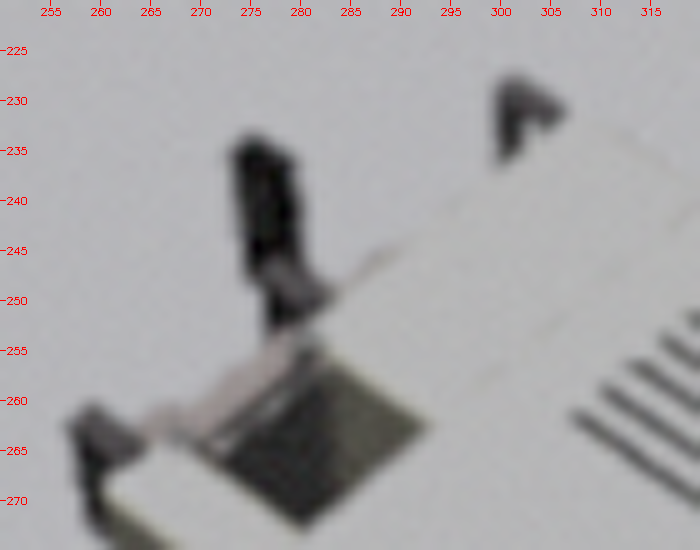

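View pics/tc3.png

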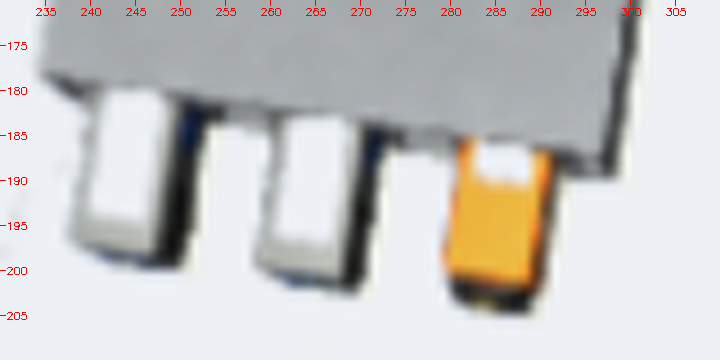

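View pics/sc3.png

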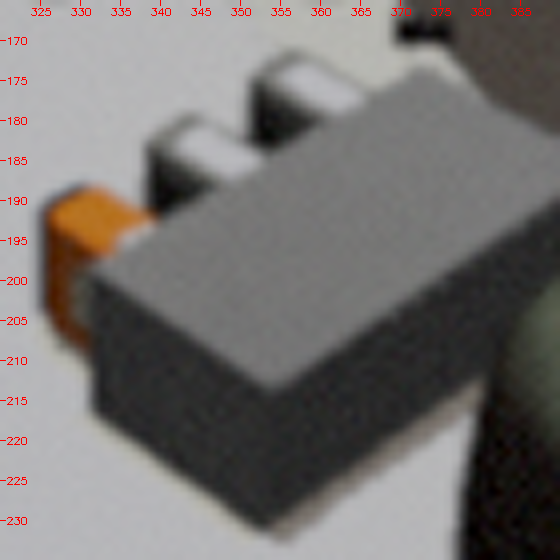

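```bash
python3 - <<'E'
from ov import *
T,S="top","side"
D=[(T,(-62,16.5,6),(380.3,199.6)),(T,(-62,-16.5,6),(391,199.6)),(T,(176,130,78),(347,117)),(T,(176,-46,78),(406,118)),
(T,(-29,121,72),(348,185)),(T,(-29,-34,72),(400.2,185.7)),(T,(-29,31,72),(378,185.5)),(T,(46,22.5,78),(381.7,161)),(T,(46,-22.5,78),(397,161.7)),
(S,(46,22.5,78),(292.8,262.3)),(S,(46,-22.5,78),(280.5,273)),(S,(0,22.5,78),(281.5,255)),(S,(0,-22.5,78),(269.5,265)),(S,(-44,45,92),(276.5,235)),(S,(176,-46,78),(315.7,309.2)),(S,(176,130,78),(362,262.5)),(S,(-29,121,72),(301,228.7)),(S,(-29,-34,72),(258.5,261.5))]
D=[(n,L,(u-.5,v-.5)) for n,L,(u,v) in D]
p,r=fit(D,[.6,-.25,0]);print("dock",p)
for d,q in zip(D,r):print(d[:2],q.round(1))
for n in(T,S):print(n,fit([d for d in D if d[0]==n],[.6,-.25,0])[0])
Rk=[(T,(0,95,76),(235,178.5)),(T,(94,95,76),(240,147.5)),(T,(94,-95,76),(301,156.5)),(T,(0,-95,76),(297,187.7)),
(S,(0,-95,76),(331.5,200)),(S,(94,-95,76),(354.5,213.5)),(S,(94,95,76),(394,185)),(S,(0,95,76),(373,173.5))]
Rk=[(n,L,(u-.5,v-.5)) for n,L,(u,v) in Rk]
pr,r=fit(Rk,[.55,.1,0]);print("rack",pr);print(r.round(1))
for n in(T,S):print(n,fit([d for d in Rk if d[0]==n],[.6,.1,0])[0])
for n in(T,S):
  c=calibration(n)["camera_from_world"];print(-c[:3,:3].T@c[:3,3])
t=cv2.imread("pics/top0.png")[:,:,::-1]; s=cv2.imread("pics/side0.png")[:,:,::-1]
G=DOCK+box(-29,-10,26,36,72,72)+box(-53,-35,39,51,50,92)
OD=box(-55,80,-77,-47,6,66)
sg=[(p,G,(0,0,255)),(pr,RACK+OD,(0,160,0))]
overlay("top",t,sg,340,155,412,205,10,"ot2.png");overlay("side",s,sg,250,220,320,275,10,"os2.png")
overlay("top",t,sg,230,140,310,210,9,"ot3.png");overlay("side",s,sg,320,165,400,235,8,"os3.png")
E
```

```text
dock [ 0.60612112 -0.25914625 -0.04780166]
('top', (-62, 16.5, 6)) [ 0.4 -0.2]
('top', (-62, -16.5, 6)) [0.3 0.2]
('top', (176, 130, 78)) [ 1.1 -0.4]
('top', (176, -46, 78)) [0.5 1.1]
('top', (-29, 121, 72)) [ 0.8 -0.2]
('top', (-29, -34, 72)) [0.8 1.2]
('top', (-29, 31, 72)) [1.2 0.5]
('top', (46, 22.5, 78)) [ 1.2 -0.3]
('top', (46, -22.5, 78)) [ 1.1 -0.3]
('side', (46, 22.5, 78)) [ 2.6 -0.9]
('side', (46, -22.5, 78)) [ 2.  -0.8]
('side', (0, 22.5, 78)) [ 0.9 -2.7]
('side', (0, -22.5, 78)) [-0.  -2.4]
('side', (-44, 45, 92)) [-0.2  0.6]
('side', (176, -46, 78)) [ 0.6 -0.2]
('side', (176, 130, 78)) [ 1.2 -0.2]
('side', (-29, 121, 72)) [-0.4 -0.5]
('side', (-29, -34, 72)) [-0.  -0.5]
top [ 0.60671316 -0.25685936 -0.03987118]
side [ 0.60620322 -0.26163075 -0.04893894]
rack [ 0.58964929  0.1073539  -0.14848704]
[[-0.5  0.1]
 [-0.4  0.2]
 [ 1.4 -0.2]
 [ 0.8 -0.2]
 [-0.2 -1.6]
 [-0.1  0.1]
 [ 1.7  0.3]
 [-0.3 -0.9]]
top [ 0.58958911  0.10847666 -0.1549145 ]
side [ 0.59014747  0.10441038 -0.13283285]
[ 0.42296377 -0.05262987  1.33106283]
[ 1.07874264 -0.67138257  0.7867126 ]Traceback (most recent call last):
  File "<stdin>", line 22, in <module>
  File "ov.py", line 9, in overlay
    q=(proj(n,W(p,[a,b]))+.5-[x0,y0])*f
       ~~~~^^^^^^^^^^^^^^
  File "h.py", line 4, in proj
    c=calibration(n);P=np.atleast_2d(P);T=c["camera_from_world"]
ValueError: time passes only in moves, steps and waits
```

View pics/ot2.png

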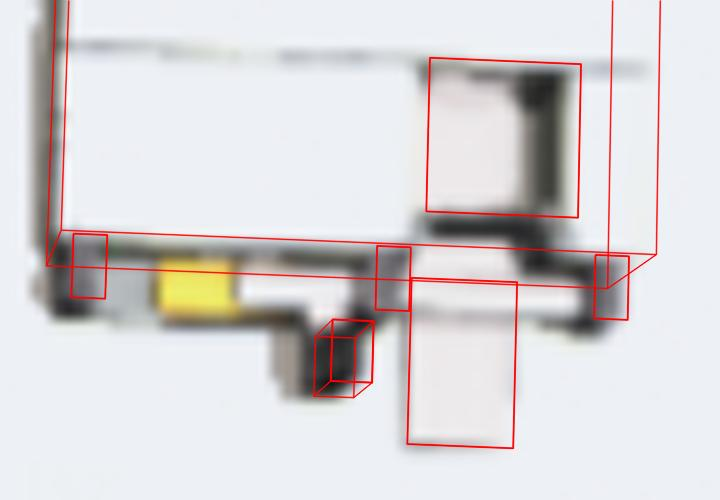

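View pics/os2.png

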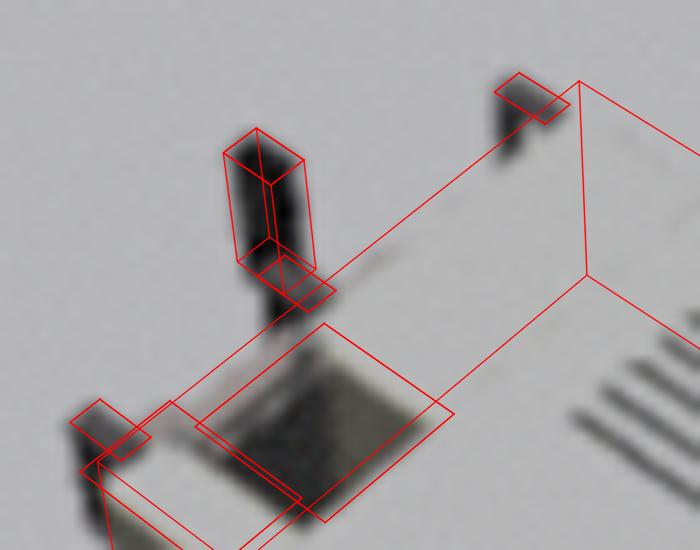

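```bash
sed -i 's/^from rig import \*/import rig\nfrom rig import *\n_C={}\ndef calibration(n):\n    if n not in _C: _C[n]=rig.calibration(n)\n    return _C[n]/' h.py; cat > d2.py <<'E'
from ov import *
T,S="top","side"
D=[(T,(-62,16.5,6),(380.3,199.6)),(T,(-62,-16.5,6),(391,199.6)),(T,(176,130,78),(347,117)),(T,(176,-46,78),(406,118)),
(T,(-29,121,72),(348,185)),(T,(-29,-34,72),(400.2,185.7)),(T,(-29,31,72),(378,185.5)),(T,(46,22.5,68),(381.7,161)),(T,(46,-22.5,68),(397,161.7)),(T,(-44,45,92),(373.2,190.8)),
(S,(46,22.5,68),(292.8,262.3)),(S,(46,-22.5,68),(280.5,273)),(S,(-44,45,92),(276.5,235)),(S,(176,-46,78),(315.7,309.2)),(S,(176,130,78),(362,262.5)),(S,(-29,121,72),(301,228.7)),(S,(-29,-34,72),(258.5,261.5))]
D=[(n,L,(u-.5,v-.5)) for n,L,(u,v) in D]
p,r=fit(D,[.6,-.25,0]);print("dock",p)
for d,q in zip(D,r):print(d[:2],q.round(1))
for n in(T,S):print(n,fit([d for d in D if d[0]==n],[.6,-.25,0])[0])
pr=[.5896,.1070,-.149]
t=cv2.imread("pics/top0.png")[:,:,::-1]; s=cv2.imread("pics/side0.png")[:,:,::-1]
G=DOCK+box(-29,-10,26,36,72,72)+box(-53,-35,39,51,50,92)
OD=box(-55,80,-77,-47,6,66)
sg=[(p,G,(0,0,255)),(pr,RACK+OD,(0,160,0))]
overlay("top",t,sg,340,155,412,205,10,"ot2.png");overlay("side",s,sg,250,220,320,275,10,"os2.png")
overlay("top",t,sg,230,140,310,210,9,"ot3.png");overlay("side",s,sg,320,165,400,235,8,"os3.png")
E
python3 d2.py
```

```text
dock [ 0.60536611 -0.25772755 -0.05130381]
('top', (-62, 16.5, 6)) [-0.1 -0. ]
('top', (-62, -16.5, 6)) [-0.2  0.4]
('top', (176, 130, 78)) [ 0.8 -0.3]
('top', (176, -46, 78)) [0.3 1.5]
('top', (-29, 121, 72)) [ 0.3 -0.1]
('top', (-29, -34, 72)) [0.3 1.5]
('top', (-29, 31, 72)) [0.7 0.7]
('top', (46, 22.5, 68)) [0.4 0.6]
('top', (46, -22.5, 68)) [0.  0.6]
('top', (-44, 45, 92)) [ 1.4 -0.5]
('side', (46, 22.5, 68)) [2.9 1.2]
('side', (46, -22.5, 68)) [2.4 1.3]
('side', (-44, 45, 92)) [0.1 0.2]
('side', (176, -46, 78)) [ 0.5 -0.7]
('side', (176, 130, 78)) [ 1.3 -0.4]
('side', (-29, 121, 72)) [-0.1 -0.9]
('side', (-29, -34, 72)) [ 0.1 -1. ]
top [ 0.60685309 -0.25690774 -0.04106944]
side [ 0.60361157 -0.25876984 -0.05919357]
```

View pics/ot3.png

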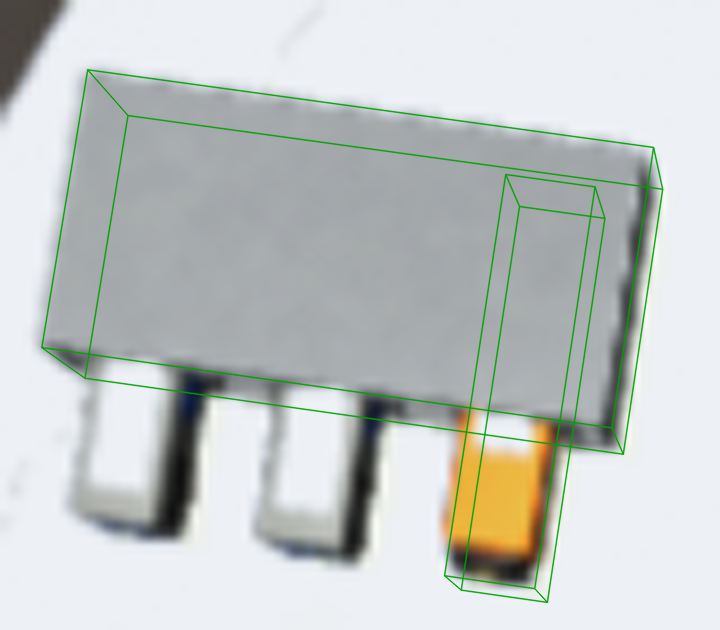

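View pics/os3.png

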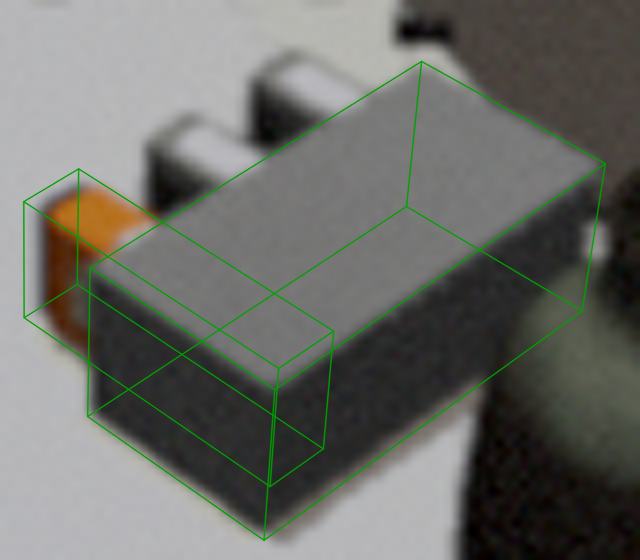

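```bash
python3 - <<'E'
from ov import *
for a,b in [((276.5,235),(373.2,190.8)),((276.5,235),(372.7,191.2))]:
  print(tri((a[0]-.5,a[1]-.5),(b[0]-.5,b[1]-.5)))
P=[.6054,-.2575,-.051]
print("tab",W(P,[(-44,45,78),(-44,105,78)]),"line",W(P,[(-25,0,0),(16,0,0),(-150,0,0)]))
R=[.5896,.1070,-.149]
print("drive grip",W(R,[(-27,-62,36),(-49,-62,36)]), "dims small:")
for uv in [(347,258),(381,272),(326,231),(326,270),(433,221),(452,195),(300,105),(248,268)]:print(uv,plane("top",uv,0.03).round(3))
E
```

```text
(array([ 0.56178541, -0.20745391,  0.08904581]), np.float64(0.002188760165444491))
(array([ 0.56070089, -0.20627992,  0.08744379]), np.float64(0.0024926071663150255))
tab [[ 0.56375121 -0.21031548  0.078     ]
 [ 0.56680989 -0.1503935   0.078     ]] line [[ 0.58043251 -0.25622555  0.        ]
 [ 0.6213792  -0.25831565  0.        ]
 [ 0.45559503 -0.24985332  0.        ]]
drive grip [[0.5536953  0.04969509 0.036     ]
 [0.53193906 0.05296097 0.036     ]] dims small:
(347, 258) [ 0.365 -0.133  0.03 ]
(381, 272) [ 0.322 -0.235  0.03 ]
(326, 231) [ 0.447 -0.07   0.03 ]
(326, 270) [ 0.33  -0.069  0.03 ]
(433, 221) [ 0.474 -0.397  0.03 ]
(452, 195) [ 0.553 -0.459  0.03 ]
(300, 105) [0.839 0.007 0.03 ]
(248, 268) [0.337 0.165 0.03 ]
```

View pics/ot2.png

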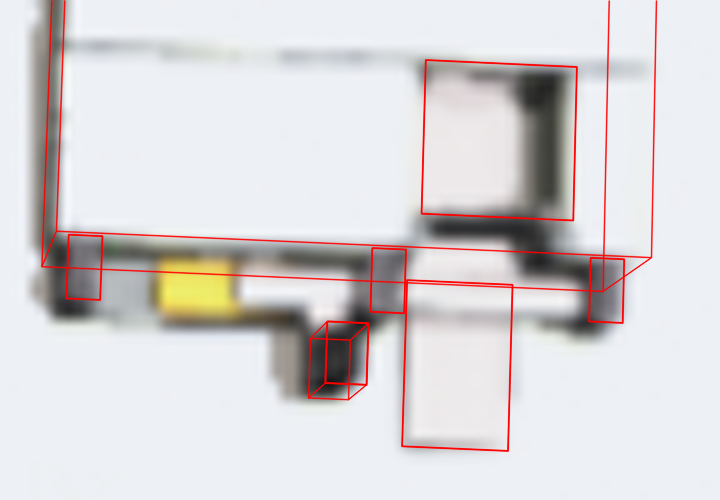

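View pics/os2.png

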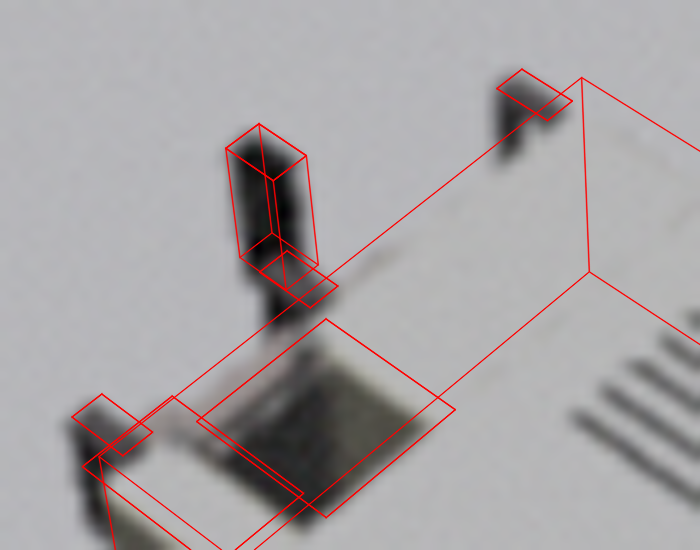

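>>> move_arm:
  increments:
    - [0,0,0,0.041,1]
    - [0,0,0,0.041,1]
    - [0,0,0,0.041,1]
    - [0,0,0,0.041,1]
    - [0,0,0,0.041,1]
    - [0.088,-0.075,0,0,1]
    - [0.088,-0.075,0,0,1]
    - [0.088,-0.075,0,0,1]
    - [0.088,-0.075,0,0,1]
    - [0.088,-0.075,0,0,1]
    - [0.088,-0.075,0,0,1]
    - [0.088,-0.075,0,0,1]
    - [0.088,-0.075,0,0,1]
    - [0.088,-0.075,0,0,1]
    - [0.088,-0.075,0,0,1]
    - [0.088,-0.075,0,0,1]
    - [0.088,-0.075,0,0,1]
    - [0.088,-0.075,0,0,1]
    - [0.088,-0.075,0,0,1]
    - [0.088,-0.075,0,0,1]

```text
time_s: 1.77
ee_pos: [0.4933, -0.2623, 0.231]
tool_rot: [-3.14, 0.073, 0.001]
force: [0.8, -1.5, -0.0]
width: 0.0854
```

```bash
cat > go.py <<'E'
from h import *
from scipy.spatial.transform import Rotation as Ro
def psi():
    R=Ro.from_rotvec(sense()["tool_rot"]).as_matrix();return np.arctan2(R[1,0],R[0,0])
def to(x,y,z,ps=None):
    s=sense();R=Ro.from_rotvec(s["tool_rot"]).as_matrix();d=R.T@(np.array([x,y,z])-s["ee_pos"])/.25
    t=0 if ps is None else -((ps-psi()+np.pi)%(2*np.pi)-np.pi)/(np.pi/2)
    print("shares",d.round(4),"dist mm",np.linalg.norm(d)*250,"turn",round(t,4))
def st():
    s=sense();print("t",round(s["time_s"],2),"ee",s["ee_pos"].round(4),"psi",round(psi(),4),"q",s["joint_pos"].round(2),"F",s["force"].round(1),"w",round(s["width"],4))
E
python3 -c "
from go import *
st();to(.562,-.209,.16,-.046)"
```

```text
t 1.77 ee [ 0.4933 -0.2623  0.231 ] psi -0.0462 q [-0.64  0.27  0.04  1.34 -0.    2.55] F [ 0.8 -1.5 -0. ] w 0.0854
shares [ 0.2647 -0.2258  0.284 ] dist mm 112.2722760137521 turn -0.0001
```

>>> move_arm:
  increments:
    - [0.066,-0.056,0.02,0,0.8]
    - [0.066,-0.056,0.06,0,0.7]
    - [0.066,-0.056,0.08,0,0.6]
    - [0.066,-0.056,0.08,0,0.6]
    - [0,0,0.04,0,0.6]
    - [0,0,0,0,0.6]

```text
time_s: 2.27
ee_pos: [0.5602, -0.2093, 0.1582]
tool_rot: [-3.139, 0.07, 0.007]
force: [-0.3, 0.2, 0.6]
width: 0.0513
```

```bash
python3 -c "
from go import *
st()
t=camera('top');s=camera('side')
cv2.imwrite('pics/t1.png',t[:,:,::-1]);cv2.imwrite('pics/s1.png',s[:,:,::-1])
crop(t,330,155,410,205,9,'t1c.png',5);crop(s,240,190,320,260,9,'s1c.png',5)
p=sense()['ee_pos'];print(proj('top',p),proj('side',p))"
```

```text
t 2.27 ee [ 0.5602 -0.2093  0.1582] psi -0.0443 q [-0.5   0.37 -0.    1.2  -0.    2.69] F [-0.3  0.2  0.6] w 0.0513
[[377.42255701 188.05595808]] [[272.73848114 214.76510055]]
```

View pics/t1c.png

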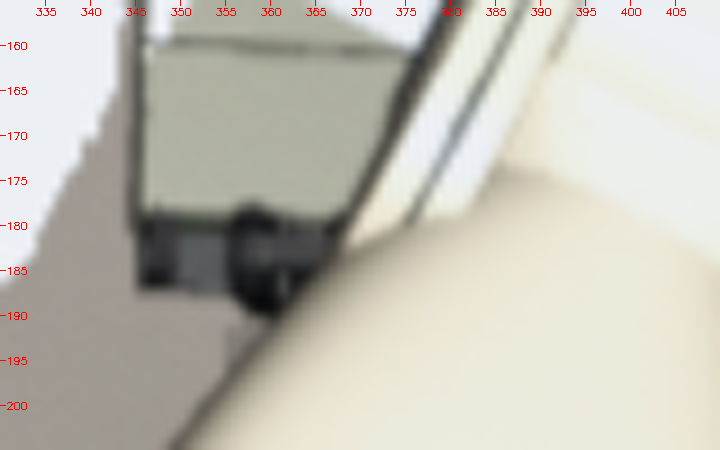

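View pics/s1c.png

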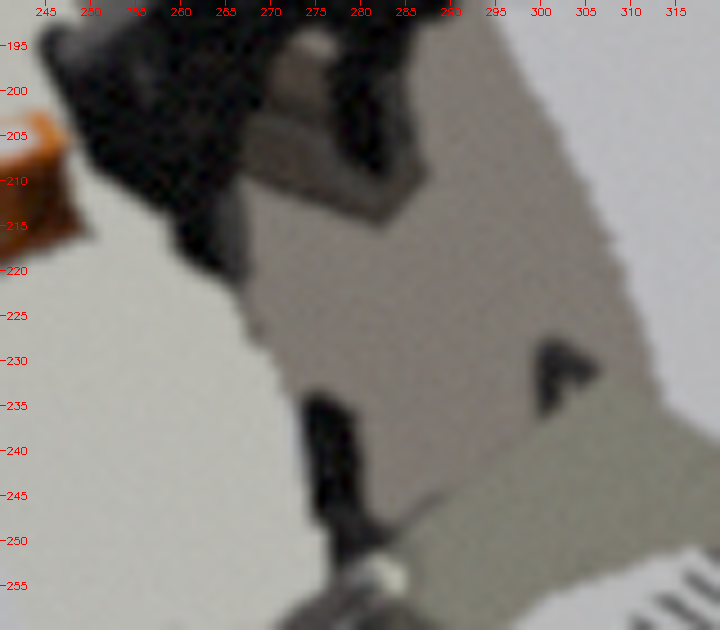

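>>> move_arm:
  increments:
    - [0.009,-0.003,0.09,0,0.6]
    - [0,0,0.09,0,0.5]
    - [0,0,0.09,0,0.5]
    - [0,0,0.08,0,0.5]
    - [0,0,0.034,0,0.5]
    - [0,0,0,0,0.5]

```text
time_s: 2.87
ee_pos: [0.5622, -0.2104, 0.0646]
tool_rot: [-3.14, 0.074, 0.003]
force: [0.5, 1.1, -0.1]
width: 0.0427
```

```bash
python3 -c "
from go import *
st()
t=camera('top');s=camera('side')
crop(t,330,155,410,205,9,'t2c.png',5);crop(s,240,200,320,270,9,'s2c.png',5)
p=sense()['ee_pos'];print(proj('top',p),proj('side',p))"
```

```text
t 2.87 ee [ 0.5622 -0.2104  0.0646] psi -0.0474 q [-0.5   0.44 -0.15  0.99 -0.    2.69] F [ 0.5  1.1 -0.1] w 0.0427
[[373.17536284 190.80781716]] [[276.71953354 241.32428708]]
```

View pics/s2c.png

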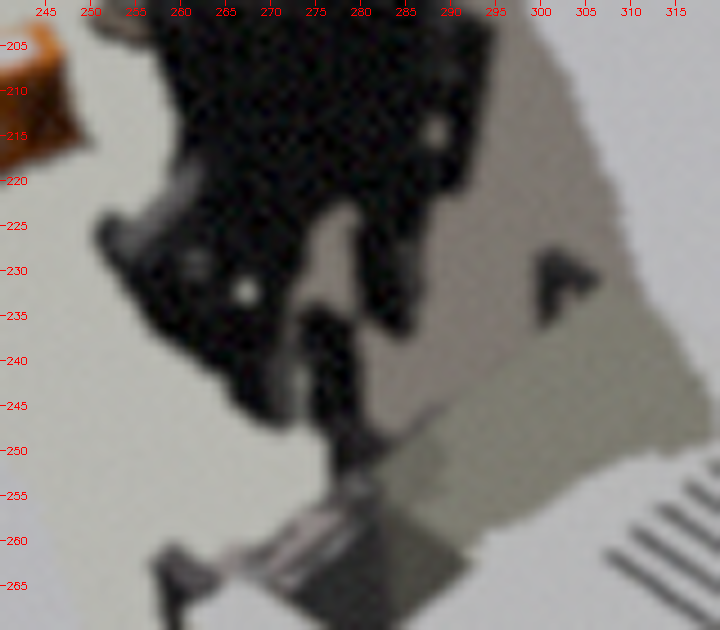

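View pics/t2c.png

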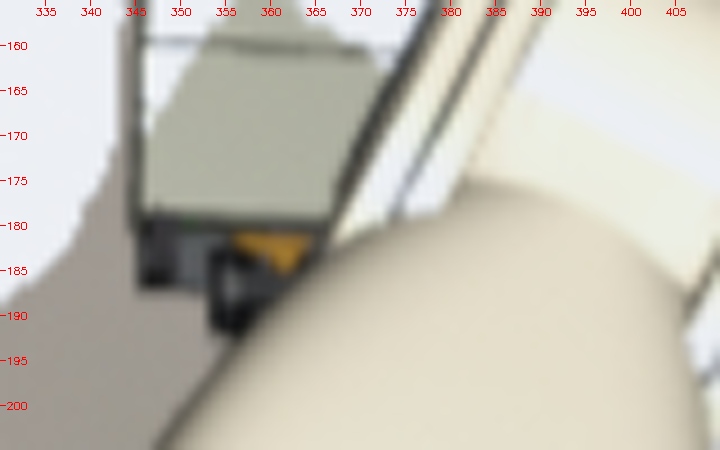

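>>> move_arm:
  increments:
    - [0,0,0,0,0.2]
    - [0,0,0,0,0]
    - [0,0,0,0,0]
    - [0,0,0,0,0]
    - [0,0,0,0,0]
    - [0,0,0,0,0]
  grip_force: 40

```text
time_s: 3.47
ee_pos: [0.5637, -0.2103, 0.0666]
tool_rot: [3.14, -0.073, 0.003]
force: [-1.9, -0.1, 7.1]
width: 0.0115
```

>>> move_arm:
  increments:
    - [0,0,-0.02,0,0]
    - [0,0,-0.02,0,0]
    - [0,0,-0.012,0,0]
    - [0,0,0,0,0]
    - [0,-0.03,0,0,0]
    - [0,-0.04,0,0,0]
    - [0,-0.04,0,0,0]

```text
time_s: 4.05
ee_pos: [0.5649, -0.1817, 0.0782]
tool_rot: [3.141, -0.073, 0.001]
force: [5.3, -1.7, -1.6]
width: 0.0111
```

>>> move_arm:
  increments:
    - [0,-0.04,0,0,0]
    - [0,-0.04,0,0,0]
    - [0,-0.04,0,0,0]
    - [0,-0.004,0,0,0]
    - [0,0,0.02,0,0]
    - [0,0,0.016,0,0]
    - [0,0,0,0,0]

```text
time_s: 4.63
ee_pos: [0.5664, -0.1512, 0.0688]
tool_rot: [3.139, -0.072, 0.001]
force: [4.8, -4.8, -1.8]
width: 0.0115
```

```bash
python3 -c "
from go import *
st()
t=camera('top');s=camera('side')
crop(t,330,155,410,205,9,'t3c.png',5);crop(s,240,200,320,270,9,'s3c.png',5)
"
```

```text
t 4.63 ee [ 0.5664 -0.1512  0.0688] psi -0.0459 q [-0.4   0.41 -0.18  0.98 -0.    2.78] F [ 4.8 -4.8 -1.8] w 0.0115
```

View pics/s3c.png

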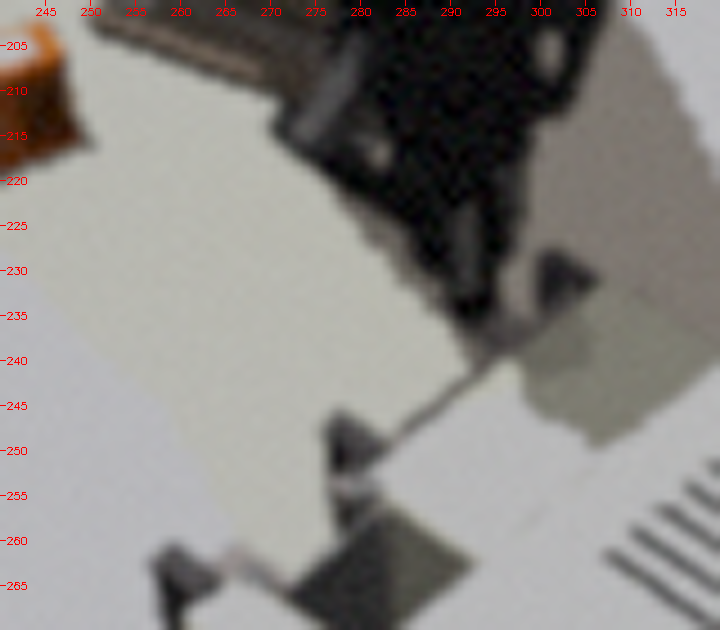

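>>> move_arm:
  increments:
    - [0,0,0,0,0.5]
    - [0,0,0,0,0.5]
    - [0,0,0,0,0.5]
    - [0,0,-0.06,0,0.5]
    - [0,0,-0.12,0,0.5]
    - [0,0,-0.14,0,0.6]
    - [0,0,-0.14,0,0.7]

```text
time_s: 5.32
ee_pos: [0.565, -0.1507, 0.1851]
tool_rot: [-3.14, 0.072, 0.003]
force: [1.3, -1.8, 0.4]
width: 0.0597
```

```bash
python3 -c "
from go import *
st()
t=camera('top');s=camera('side')
crop(t,330,155,410,205,9,'t4c.png',5);crop(s,240,200,320,270,9,'s4c.png',5)
to(.5535,.0500,.17,-.149+np.pi)
to(.5535,.0500,.17,-.149)
"
```

```text
t 5.32 ee [ 0.565  -0.1507  0.1851] psi -0.0459 q [-0.4   0.34  0.01  1.25  0.    2.78] F [ 1.3 -1.8  0.4] w 0.0597
shares [-0.094  -0.804   0.0767] dist mm 203.2824022488327 turn -1.9343
shares [-0.094  -0.804   0.0767] dist mm 203.2824022488327 turn 0.0657
```

View pics/s4c.png

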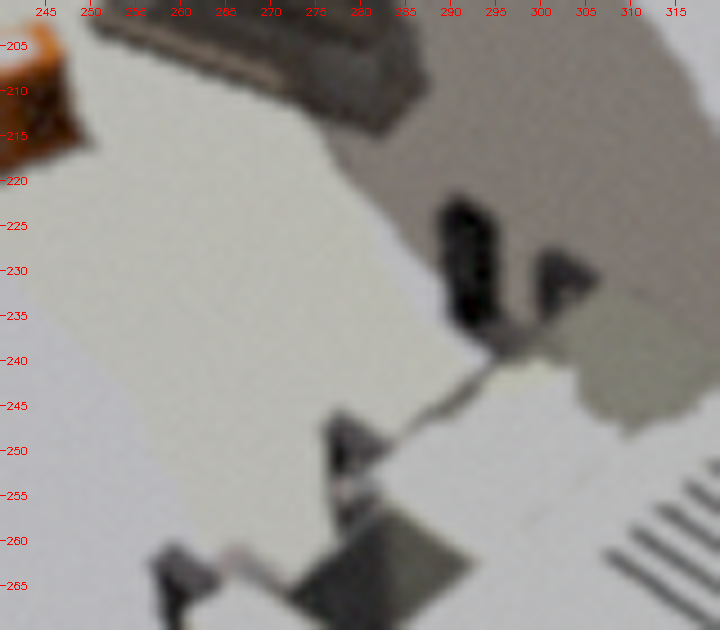

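>>> move_arm:
  increments:
    - [-0.012,-0.1,0.01,0,0.8]
    - [-0.012,-0.1,0.01,0,0.8]
    - [-0.012,-0.1,0.01,0,0.8]
    - [-0.012,-0.1,0.01,0,0.8]
    - [-0.012,-0.1,0.01,0,0.8]
    - [-0.012,-0.1,0.01,0,0.8]
    - [-0.012,-0.1,0.01,0,0.8]
    - [-0.012,-0.1,0.01,0,0.8]
    - [0,0,0,-0.075,0.8]
    - [0,0,0,-0.075,0.8]
    - [0,0,0,-0.075,0.8]
    - [0,0,0,-0.075,0.8]
    - [0,0,0,-0.075,0.8]
    - [0,0,0,-0.075,0.8]
    - [0,0,0,-0.075,0.8]
    - [0,0,0,-0.075,0.8]
    - [0,0,0,-0.075,0.8]
    - [0,0,0,-0.075,0.8]
    - [0,0,0,-0.075,0.8]
    - [0,0,0,-0.075,0.8]

```text
time_s: 7.08
ee_pos: [0.5504, 0.0497, 0.1635]
tool_rot: [-2.429, -1.991, 0.002]
force: [0.7, -0.0, -0.3]
width: 0.0685
```

>>> move_arm:
  increments:
    - [0,0,0,-0.075,0.8]
    - [0,0,0,-0.075,0.8]
    - [0,0,0,-0.075,0.8]
    - [0,0,0,-0.075,0.8]
    - [0,0,0,-0.075,0.8]
    - [0,0,0,-0.075,0.8]
    - [0,0,0,-0.075,0.8]
    - [0,0,0,-0.075,0.8]
    - [0,0,0,-0.075,0.8]
    - [0,0,0,-0.075,0.8]
    - [0,0,0,-0.075,0.8]
    - [0,0,0,-0.075,0.8]
    - [0,0,0,-0.075,0.8]
    - [0,0,0,-0.054,0.8]
    - [0,0,0,0,0.8]

```text
time_s: 8.33
ee_pos: [0.5505, 0.0497, 0.1636]
tool_rot: [-0.241, -3.131, -0.0]
force: [-0.0, 0.3, -0.4]
width: 0.0684
```

```bash
cat > see.py <<'E'
from go import *
import sys
st()
k=sys.argv[1];a=eval(sys.argv[2]) if len(sys.argv)>2 else None;b=eval(sys.argv[3]) if len(sys.argv)>3 else None
t=camera('top');s=camera('side')
cv2.imwrite(f'pics/t{k}.png',t[:,:,::-1]);cv2.imwrite(f'pics/s{k}.png',s[:,:,::-1])
if a: crop(t,*a,f't{k}c.png',5)
if b: crop(s,*b,f's{k}c.png',5)
p=sense()['ee_pos'];print("tcp px top,side",proj('top',p),proj('side',p))
E
python3 see.py 5 "(230,150,320,215,8)" "(300,150,380,220,8)"; python3 -c "
from go import *
to(.5535,.05,.17,-.149+np.pi);print(proj('side',[.5668,-.1504,.092]))"
```

```text
t 8.33 ee [0.5505 0.0497 0.1636] psi 2.9879 q [-0.06  0.29 -0.11  1.17  0.    0.09] F [-0.   0.3 -0.4] w 0.0684
tcp px top,side [[282.40480893 192.22547257]] [[331.79529642 165.35375496]]
shares [-0.0106  0.0033 -0.0247] dist mm 6.781816630051244 turn -0.0074
[[292.09682171 222.63421086]]
```

View pics/t5c.png

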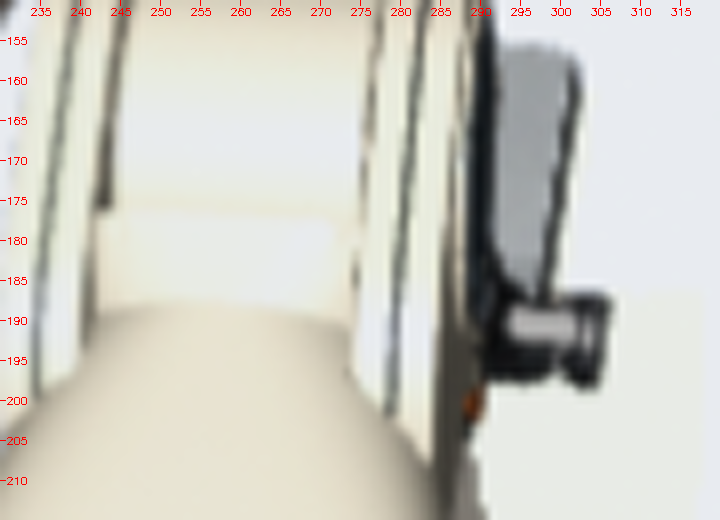

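View pics/s5c.png

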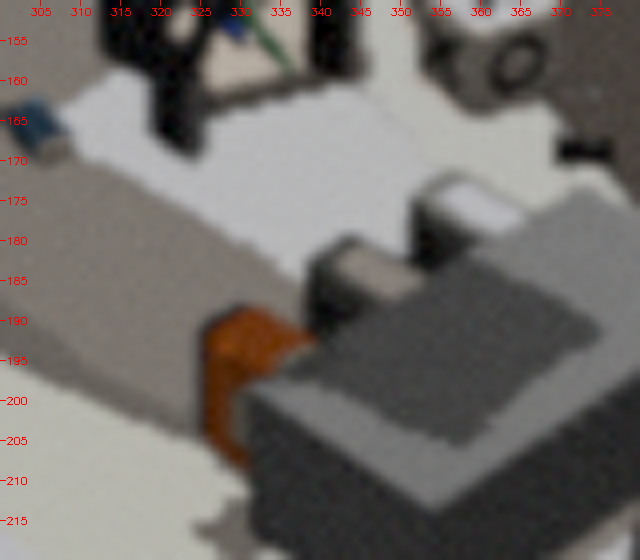

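```bash
python3 - <<'E'
from fit import *
pr=[.5896,.1070,-.149]
for xo in(-45,-50,-55):
  print(xo,"side top L/R, bot R",proj("side",W(pr,[(xo,-47,66),(xo,-77,66),(xo,-77,6)])).round(1)+.5,"top",proj("top",W(pr,[(xo,-47,66),(xo,-77,66),(xo,-47,6),(xo,-77,6)])).round(1)+.5)
E
```

```text
-45 side top L/R, bot R [[332.  187.5]
 [325.1 191.6]
 [325.1 206.1]] top [[279.9 200.6]
 [289.9 202. ]
 [281.7 202.3]
 [291.2 203.7]]
-50 side top L/R, bot R [[330.9 186.8]
 [324.  190.9]
 [324.  205.4]] top [[279.6 202.3]
 [289.6 203.7]
 [281.4 203.9]
 [291.  205.3]]
-55 side top L/R, bot R [[329.8 186.1]
 [322.9 190.1]
 [323.  204.7]] top [[279.3 203.9]
 [289.4 205.3]
 [281.2 205.5]
 [290.8 206.9]]
```

>>> move_arm:
  increments:
    - [0,0,0,-0.007,0.55]
    - [0,0,0,0,0.55]
    - [0,0,0.08,0,0.55]
    - [0,0,0.1,0,0.55]
    - [0,0,0.06,0,0.55]
    - [0,0,0,0,0.55]

```text
time_s: 8.93
ee_pos: [0.5494, 0.0494, 0.1013]
tool_rot: [-0.232, -3.128, 0.0]
force: [-0.6, -0.4, 0.3]
width: 0.0472
```

```bash
python3 see.py 6 "(270,150,320,215,8)" "(300,150,380,220,8)"
```

```text
t 8.93 ee [0.5494 0.0494 0.1013] psi 2.9937 q [-0.06  0.33 -0.21  1.03  0.    0.09] F [-0.6 -0.4  0.3] w 0.0472
tcp px top,side [[284.29370789 194.34989931]] [[331.55904248 181.52527787]]
```

View pics/s6c.png

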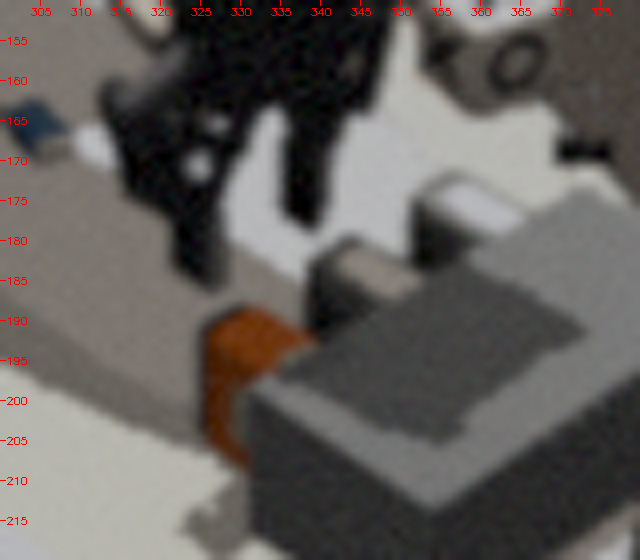

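>>> move_arm:
  increments:
    - [0,0,0.06,0,0.55]
    - [0,0,0.06,0,0.55]
    - [0,0,0.06,0,0.55]
    - [0,0,0.06,0,0.55]
    - [0,0,0.05,0,0.55]
    - [0,0,0,0,0.55]

```text
time_s: 9.53
ee_pos: [0.5509, 0.0494, 0.0311]
tool_rot: [-0.231, -3.132, 0.0]
force: [-0.0, -0.0, 0.4]
width: 0.0468
```

```bash
python3 see.py 7 "(270,150,320,215,8)" "(300,150,380,220,8)"
```

```text
t 9.53 ee [0.5509 0.0494 0.0311] psi 2.9944 q [-0.06  0.4  -0.32  0.86 -0.    0.08] F [-0.  -0.   0.4] w 0.0468
tcp px top,side [[286.25965842 196.5351176 ]] [[331.42963384 199.59656056]]
```

View pics/s7c.png

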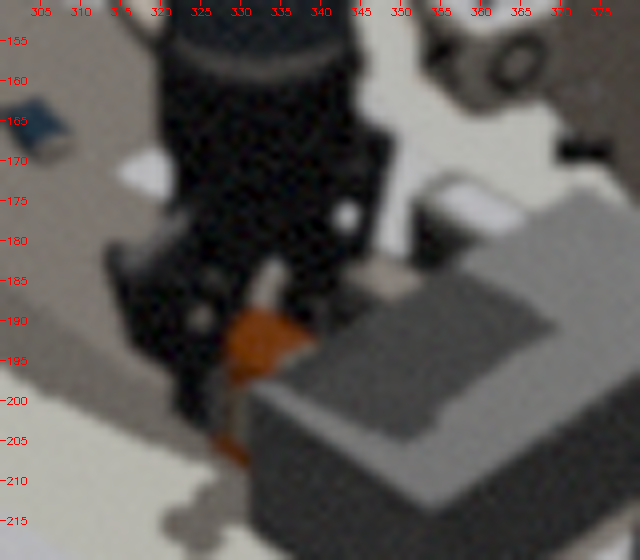

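Straddling. Close on the drive.

>>> move_arm:
  increments:
    - [0,0,0,0,0.3]
    - [0,0,0,0,0.2]
    - [0,0,0,0,0.1]
    - [0,0,0,0,0.1]
    - [0,0,0,0,0.1]
    - [0,0,0,0,0.1]
  grip_force: 60

```text
time_s: 10.13
ee_pos: [0.5521, 0.0494, 0.0333]
tool_rot: [0.23, 3.13, 0.0]
force: [-0.4, 1.1, 7.0]
width: 0.0295
```

>>> move_arm:
  increments:
    - [0.02,0,-0.004,0,0.1]
    - [0.04,0,0,0,0.1]
    - [0.04,0,0,0,0.1]
    - [0.05,0,0,0,0.1]
    - [0.05,0,0,0,0.1]

```text
time_s: 10.55
ee_pos: [0.5009, 0.0567, 0.0331]
tool_rot: [0.23, 3.132, -0.0]
force: [2.1, 0.2, 1.3]
width: 0.029
```

```bash
python3 see.py 8 "(270,150,320,215,8)" "(280,150,380,230,8)"
```

```text
t 10.55 ee [0.5009 0.0567 0.0331] psi 2.9948 q [-0.05  0.32 -0.43  0.81 -0.    0.09] F [2.1 0.2 1.3] w 0.029
tcp px top,side [[283.69009056 213.84103024]] [[319.88690601 191.88633766]]
```

View pics/s8c.png

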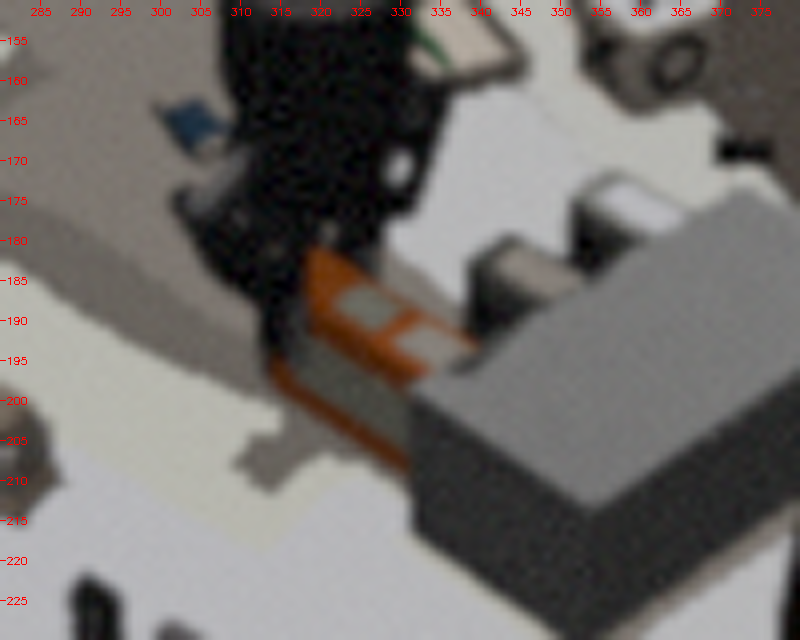

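>>> move_arm:
  increments:
    - [0.06,0,0,0,0.1]
    - [0.06,0,0,0,0.1]
    - [0.06,0,0,0,0.1]
    - [0.06,0,0,0,0.1]
    - [0.02,0,0,0,0.1]
    - [0,0,0,0,0.1]

```text
time_s: 11.15
ee_pos: [0.436, 0.0664, 0.0327]
tool_rot: [-0.23, -3.132, 0.0]
force: [0.4, 0.3, -1.7]
width: 0.0292
```

```bash
python3 see.py 9 "(240,150,320,240,6)" "(280,150,380,230,8)"
```

```text
t 11.15 ee [0.436  0.0664 0.0327] psi 2.9952 q [-0.04  0.24 -0.57  0.77  0.    0.11] F [ 0.4  0.3 -1.7] w 0.0292
tcp px top,side [[280.72520891 234.11610235]] [[307.16585956 183.5587945 ]]
```

View pics/s9c.png

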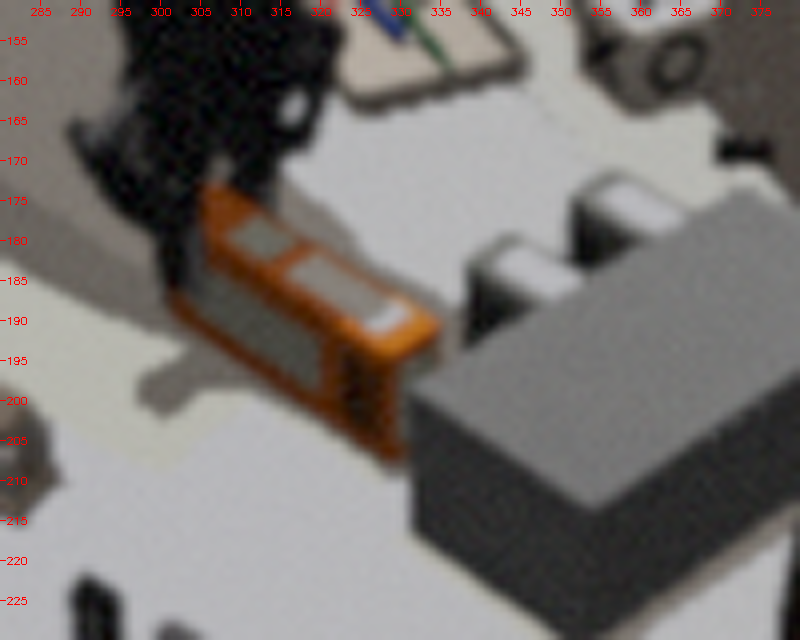

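>>> move_arm:
  increments:
    - [0,0,-0.03,0,0.1]
    - [0,0,-0.06,0,0.1]
    - [0,0,-0.08,0,0.1]
    - [0,0,-0.09,0,0.1]
    - [0,0,-0.09,0,0.1]
    - [0,0,-0.07,0,0.1]
    - [0,0,-0.03,0,0.1]
    - [0,0,0,0.03,0.1]
    - [0,0,0,0.06,0.1]
    - [0,0,0,0.07,0.1]
    - [0,0,0,0.07,0.1]
    - [0,0,0,0.07,0.1]
    - [0,0,0,0.07,0.1]

```text
time_s: 12.33
ee_pos: [0.4376, 0.0661, 0.1449]
tool_rot: [-1.126, -2.932, 0.0]
force: [-0.3, 0.1, -1.8]
width: 0.029
```

```bash
python3 see.py 10 "(240,150,340,240,6)" "(250,120,350,210,8)"
```

```text
t 12.33 ee [0.4376 0.0661 0.1449] psi 2.408 q [-0.04  0.12 -0.38  1.07  0.    0.69] F [-0.3  0.1 -1.8] w 0.029
tcp px top,side [[277.0259112  233.83915907]] [[306.01709185 155.30064534]]
```

View pics/s10c.png

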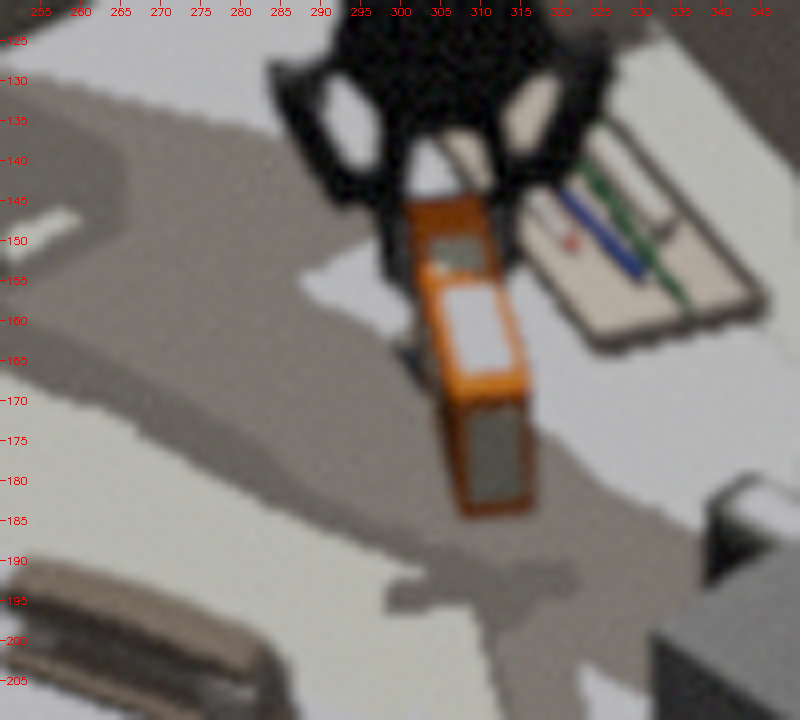

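>>> move_arm:
  increments:
    - [0,0,0,0.074,0.1]
    - [0,0,0,0.078,0.1]
    - [0,0,0,0.078,0.1]
    - [0,0,0,0.078,0.1]
    - [0,0,0,0.078,0.1]
    - [0,0,0,0.078,0.1]
    - [0,0,0,0.078,0.1]
    - [0,0,0,0.078,0.1]
    - [0,0,0,0.078,0.1]
    - [0,0,0,0.078,0.1]
    - [0,0,0,0.078,0.1]
    - [0,0,0,0.078,0.1]
    - [0,0,0,0.078,0.1]
    - [0,0,0,0.078,0.1]
    - [0,0,0,0.078,0.1]
    - [0,0,0,0.078,0.1]
    - [0,0,0,0.078,0.1]
    - [0,0,0,0.078,0.1]
    - [0,0,0,0.078,0.1]
    - [0,0,0,0.078,0.1]

```text
time_s: 14.1
ee_pos: [0.4376, 0.0661, 0.1451]
tool_rot: [-3.141, 0.051, 0.0]
force: [-0.2, -0.3, -1.6]
width: 0.0292
```

```bash
python3 -c "
from go import *
st();to(.505,-.251,.145,-.046)"
```

```text
t 14.1 ee [0.4376 0.0661 0.1451] psi -0.0322 q [-0.04  0.12 -0.38  1.07  0.    3.13] F [-0.2 -0.3 -1.6] w 0.0292
shares [3.1010e-01 1.2591e+00 4.0000e-04] dist mm 324.19002000460705 turn 0.0088
```

>>> move_arm:
  increments:
    - [0.015,0.05,0,0,0.1]
    - [0.025,0.1,0,0,0.1]
    - [0.025,0.1,0,0,0.1]
    - [0.025,0.1,0,0,0.1]
    - [0.025,0.1,0,0,0.1]
    - [0.025,0.1,0,0,0.1]
    - [0.025,0.1,0,0,0.1]
    - [0.025,0.1,0,0,0.1]
    - [0.025,0.1,0,0,0.1]
    - [0.025,0.1,0,0,0.1]
    - [0.025,0.1,0,0.009,0.1]
    - [0.025,0.1,0,0,0.1]
    - [0.02,0.08,0,0,0.1]
    - [0,0.03,0,0,0.1]
    - [0,0,0,0,0.1]

```text
time_s: 15.35
ee_pos: [0.5045, -0.2528, 0.1445]
tool_rot: [-3.141, 0.069, 0.001]
force: [-0.1, -0.2, -2.0]
width: 0.0293
```

```bash
python3 see.py 11 "(340,150,420,250,6)" "(190,170,310,260,6)"; python3 -c "
from go import *
to(.505,-.251,.0285,-.046)"
```

```text
t 15.35 ee [ 0.5045 -0.2528  0.1445] psi -0.0438 q [-0.61  0.32 -0.11  1.14 -0.    2.57] F [-0.1 -0.2 -2. ] w 0.0293
tcp px top,side [[391.3556702  208.84777529]] [[246.48570477 218.67754141]]
shares [0.0038 0.0018 0.4655] dist mm 116.38090241603798 turn 0.0017
```

View pics/s11c.png

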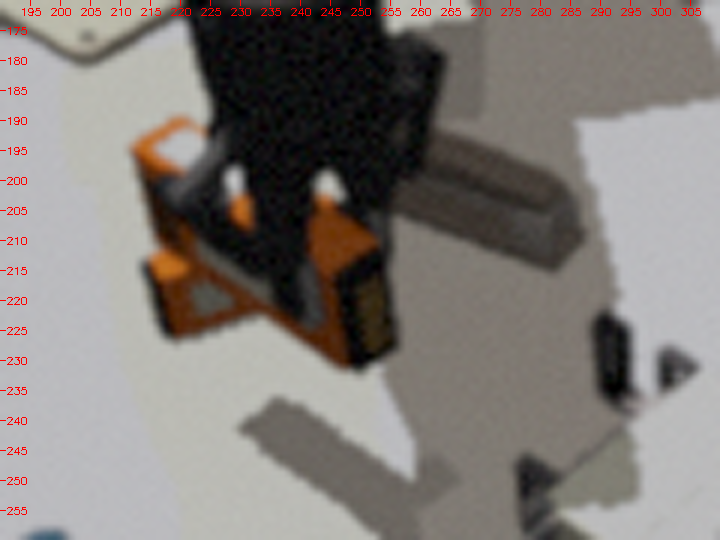

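View pics/t11.png

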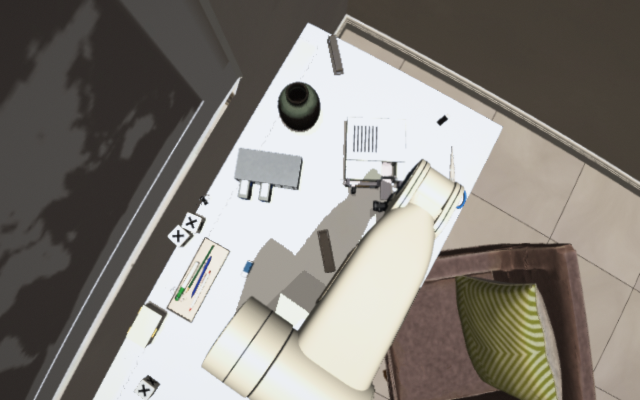

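>>> move_arm:
  increments:
    - [0,0.002,0.05,0,0.1]
    - [0,0,0.09,0,0.1]
    - [0,0,0.09,0,0.1]
    - [0,0,0.09,0,0.1]
    - [0,0,0.07,0,0.1]
    - [0,0,0.04,0,0.1]
    - [0,0,0.02,0,0.1]
    - [0,0,0.01,0,0.1]
    - [0,0,0,0,0.1]

```text
time_s: 16.2
ee_pos: [0.5047, -0.2514, 0.0306]
tool_rot: [3.141, -0.069, 0.001]
force: [-0.4, 1.0, -1.3]
width: 0.0291
```

>>> move_arm:
  increments:
    - [0,0,0.008,0,0.1]
    - [0,0,0.006,0,0.1]
    - [0,0,0,0,0.1]

```text
time_s: 16.45
ee_pos: [0.505, -0.252, 0.0275]
tool_rot: [3.14, -0.07, 0.002]
force: [0.8, 1.1, 0.5]
width: 0.0295
```

```bash
python3 see.py 12 "(340,150,420,250,6)" "(190,180,310,270,6)"
```

```text
t 16.45 ee [ 0.505  -0.252   0.0275] psi -0.0446 q [-0.61  0.42 -0.3   0.86  0.    2.57] F [0.8 1.1 0.5] w 0.0295
tcp px top,side [[385.45711547 211.24207123]] [[252.12148922 250.23522605]]
```

View pics/s12c.png

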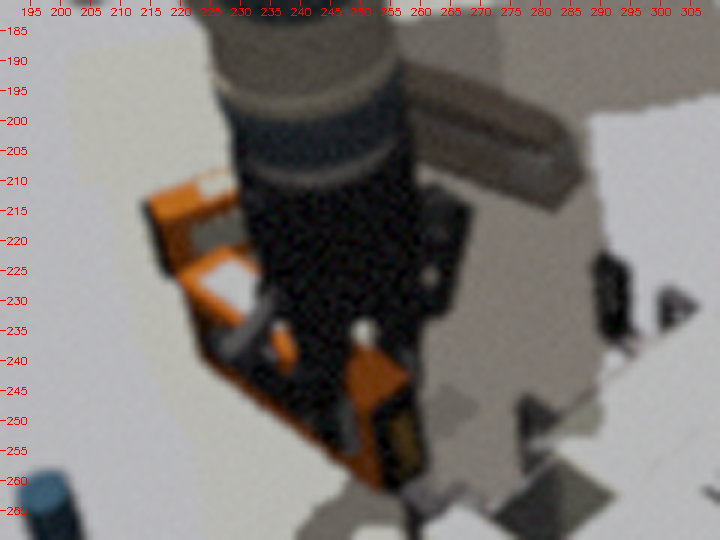

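>>> move_arm:
  increments:
    - [0,0,0.004,0,0.1]
    - [0,0,0,0,0.4]
    - [0,0,0,0,0.6]
    - [0,0,0,0,0.7]
    - [0,0,0,0,0.7]
    - [0,0,-0.05,0,0.7]
    - [0,0,-0.08,0,0.7]
    - [0,0,-0.1,0,0.7]
    - [0,0,-0.1,0,0.7]
    - [-0.08,0,-0.02,0,0.7]
    - [-0.1,0,0,0,0.7]
    - [-0.1,0,0,0,0.7]
    - [-0.04,0,0,0,0.7]
    - [0,0,0,0,0.7]

```text
time_s: 17.72
ee_pos: [0.4229, -0.2478, 0.1135]
tool_rot: [-3.141, 0.072, 0.001]
force: [0.5, -0.9, -0.1]
width: 0.0599
```

```bash
python3 see.py 13 "(350,150,420,250,6)" "(190,180,310,270,6)"; python3 -c "
from h import *
print(proj('side',[[.525,-.237,.06],[.525,-.267,.06],[.525,-.267,0],[.385,-.261,.06],[.543,-.24,.006],[.543,-.27,.006]])+.5)"
```

```text
t 17.72 ee [ 0.4229 -0.2478  0.1135] psi -0.046 q [-0.7   0.23 -0.34  1.01 -0.    2.49] F [ 0.5 -0.9 -0.1] w 0.0599
tcp px top,side [[389.40707459 237.49290125]] [[228.52961348 214.46507605]]
[[260.30730941 242.72214741]
 [252.21435021 249.27467765]
 [254.97984799 264.04499618]
 [219.42282525 225.3574521 ]
 [266.3463447  259.76900901]
 [258.56048021 266.45683574]]
```

View pics/s13c.png

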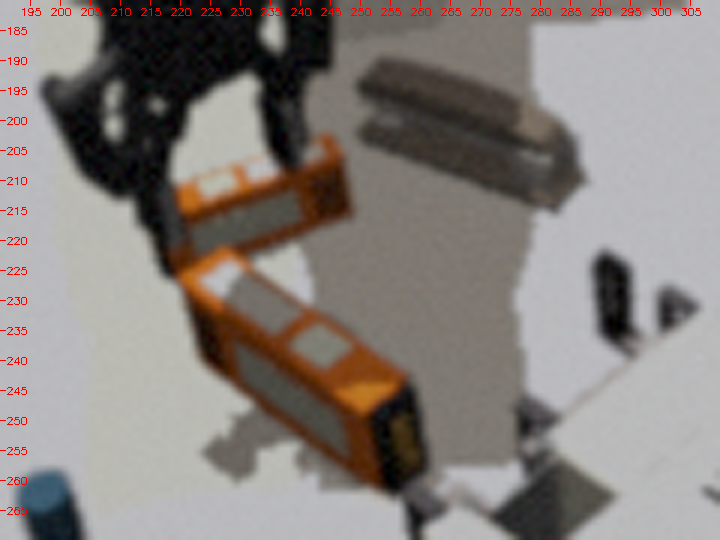

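View pics/t13c.png

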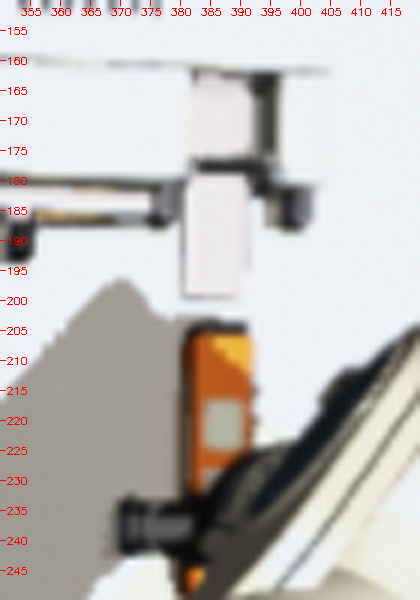

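```bash
python3 - <<'E'
from h import *
t=cv2.imread('pics/t13.png')[:,:,::-1];crop(t,372,155,412,235,9,'t13d.png',5)
for uv,z in [((386.9,205.5),.06),((386.5,199.5),.06),((385.4,199.5),.006),((385.4,185),.006),((389,161.3),.068)]:print(uv,plane('top',np.array(uv)-.5,z))
E
```

```text
(386.9, 205.5) [ 0.52154843 -0.250232    0.06      ]
(386.5, 199.5) [ 0.53945786 -0.24943601  0.06      ]
(385.4, 199.5) [ 0.54443399 -0.25436961  0.006     ]
(385.4, 185) [ 0.58973806 -0.25540552  0.006     ]
(389, 161.3) [ 0.6531631  -0.25846161  0.068     ]
```

View pics/t13d.png

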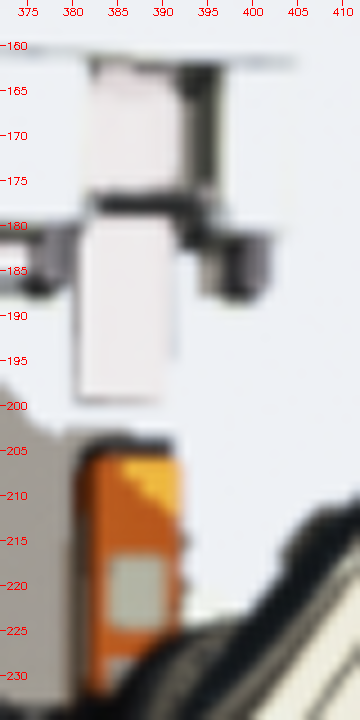

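>>> move_arm:
  increments:
    - [0.01,0.002,0.06,0,0.7]
    - [0,0,0.08,0,0.7]
    - [0,0,0.08,0,0.7]
    - [0,0,0.08,0,0.7]
    - [0,0,0.05,0,0.7]
    - [0,0,0,0,0.6]
    - [0,0,0,0,0.3]
    - [0,0,0,0,0.1]
    - [0,0,0,0,0.1]
    - [0,0,0,0,0.1]
    - [0,0,0,0,0.1]
  grip_force: 60

```text
time_s: 18.73
ee_pos: [0.4274, -0.2489, 0.0264]
tool_rot: [3.14, -0.07, 0.001]
force: [0.5, -0.1, 1.0]
width: 0.0288
```

```bash
python3 see.py 14 "(350,150,420,250,6)" "(190,180,310,270,6)"
```

```text
t 18.73 ee [ 0.4274 -0.2489  0.0264] psi -0.0446 q [-0.7   0.32 -0.46  0.79  0.    2.49] F [ 0.5 -0.1  1. ] w 0.0288
tcp px top,side [[384.91425152 236.84915709]] [[234.03182114 237.34362017]]
```

View pics/s14c.png

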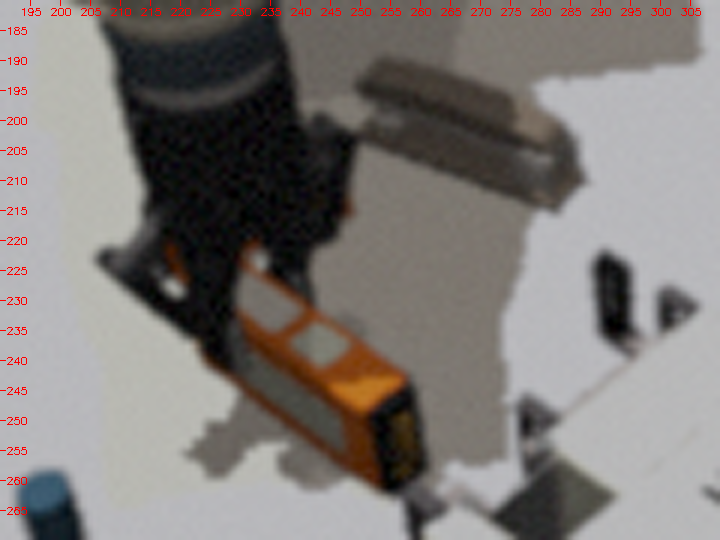

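View pics/t14c.png

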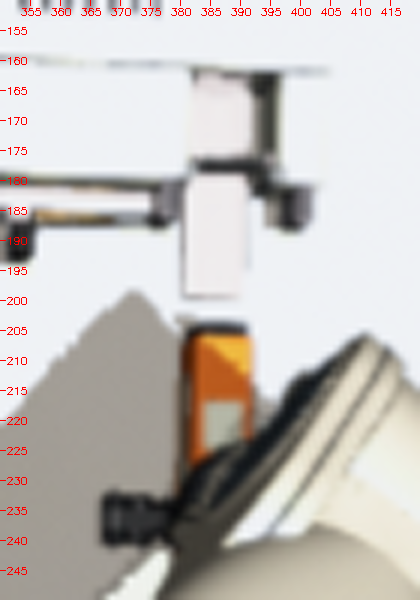

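>>> move_arm:
  increments:
    - [0,0,-0.02,0,0.1]
    - [0,0.003,-0.024,0,0.1]
    - [0.03,0.003,0,0,0.1]
    - [0.04,0,0,0,0.1]
    - [0,0,0,0,0.1]

```text
time_s: 19.25
ee_pos: [0.4466, -0.2517, 0.0371]
tool_rot: [3.14, -0.07, 0.003]
force: [-0.2, -1.4, -2.6]
width: 0.0291
```

```bash
python3 see.py 15 "(360,150,410,220,8)" "(220,210,310,280,8)"
```

```text
t 19.25 ee [ 0.4466 -0.2517  0.0371] psi -0.0444 q [-0.68  0.33 -0.41  0.83  0.    2.51] F [-0.2 -1.4 -2.6] w 0.0291
tcp px top,side [[385.96135943 230.99042796]] [[237.120541  238.0097361]]
```

View pics/s15c.png

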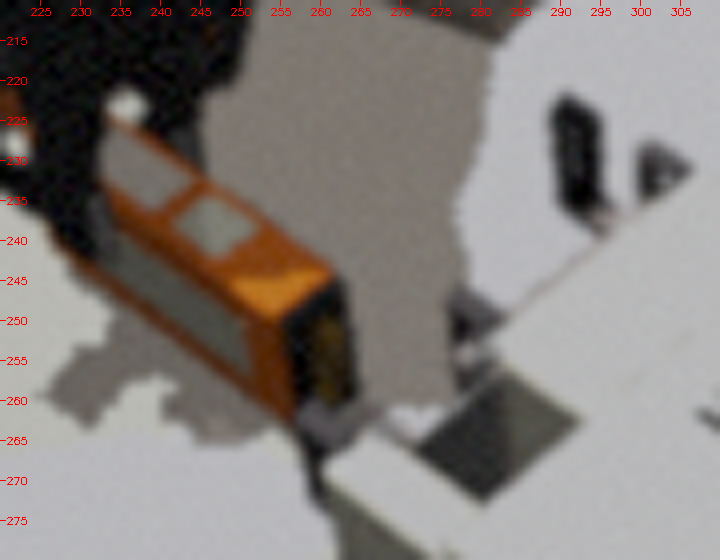

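View pics/t15c.png

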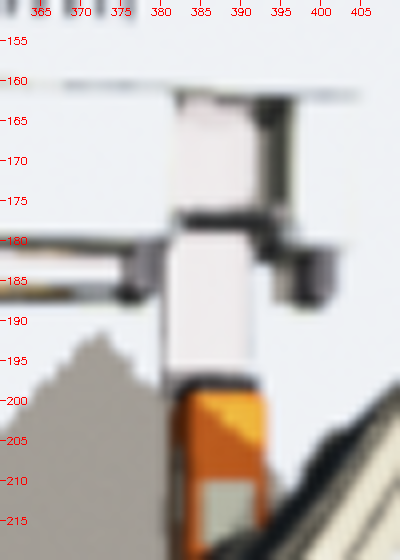

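```bash
python3 - <<'E'
from h import *
for uv,z in [((388.2,203),.071),((388.7,210),.071),((385.9,195),.006),((385.9,182),.006)]:print(uv,plane('top',np.array(uv)-.5,z))
E
```

```text
(388.2, 203) [ 0.52805211 -0.25253623  0.071     ]
(388.7, 210) [ 0.50737021 -0.25355488  0.071     ]
(385.9, 195) [ 0.55844891 -0.25624391  0.006     ]
(385.9, 182) [ 0.5991411  -0.25719207  0.006     ]
```

>>> move_arm:
  increments:
    - [0.04,0,0,0,0.1]
    - [0.05,0,0,0,0.1]
    - [0.05,0,0,0,0.1]
    - [0.03,0,0.004,0,0.1]
    - [0,0,0,0,0.1]

```text
time_s: 19.77
ee_pos: [0.4884, -0.253, 0.0354]
tool_rot: [3.141, -0.069, 0.001]
force: [-0.1, -0.2, -2.4]
width: 0.0292
```

```bash
python3 see.py 16 "(360,150,410,220,8)" "(220,210,310,280,8)"
```

```text
t 19.77 ee [ 0.4884 -0.253   0.0354] psi -0.0439 q [-0.63  0.39 -0.32  0.86  0.    2.55] F [-0.1 -0.2 -2.4] w 0.0292
tcp px top,side [[386.16638173 217.13554599]] [[246.98198587 245.38248876]]
```

View pics/s16c.png

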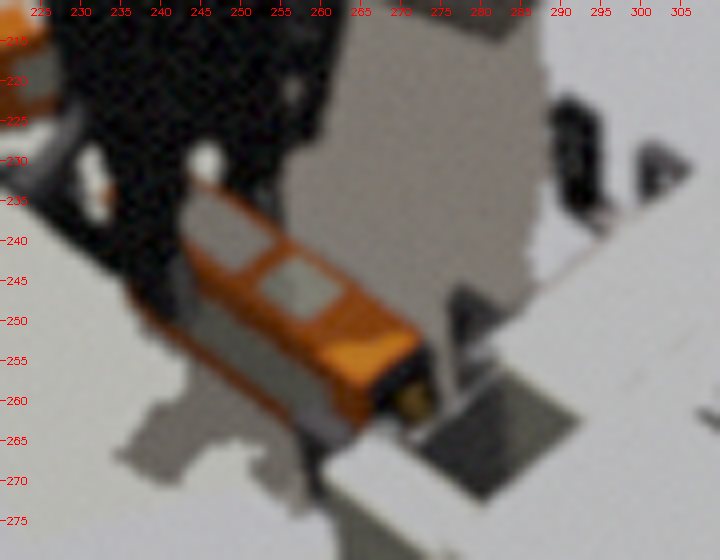

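View pics/t16c.png

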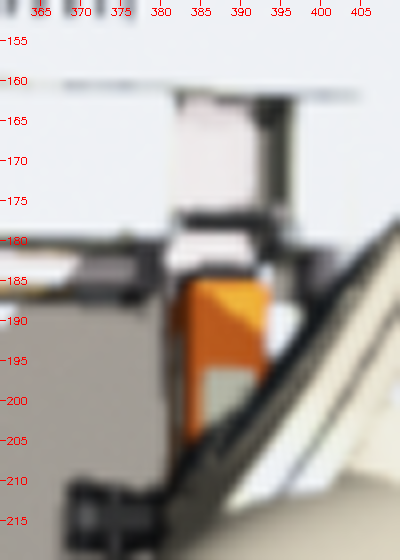

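>>> move_arm:
  increments:
    - [0,-0.004,0.004,0,0.1]
    - [0.03,0,0,0,0.1]
    - [0.03,0,0,0,0.1]
    - [0.03,0,0,0,0.1]

```text
time_s: 20.2
ee_pos: [0.5098, -0.2531, 0.035]
tool_rot: [3.141, -0.071, -0.001]
force: [-8.7, -1.4, 1.1]
width: 0.0295
```

```bash
python3 see.py 17 "(360,150,410,220,8)" "(220,210,310,280,8)"
```

```text
t 20.2 ee [ 0.5098 -0.2531  0.035 ] psi -0.0452 q [-0.61  0.42 -0.27  0.88 -0.    2.58] F [-8.7 -1.4  1.1] w 0.0295
tcp px top,side [[386.16595566 209.40384785]] [[252.77943997 249.56998616]]
```

View pics/t17c.png

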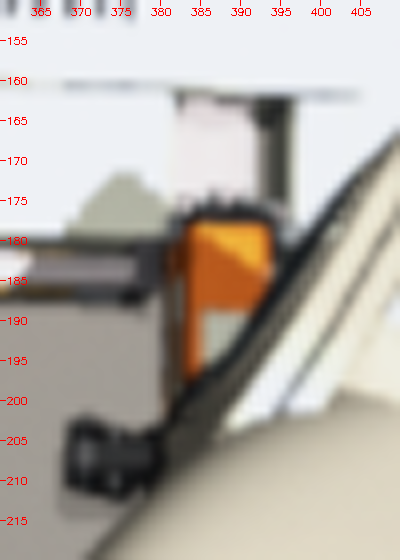

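View pics/s17c.png

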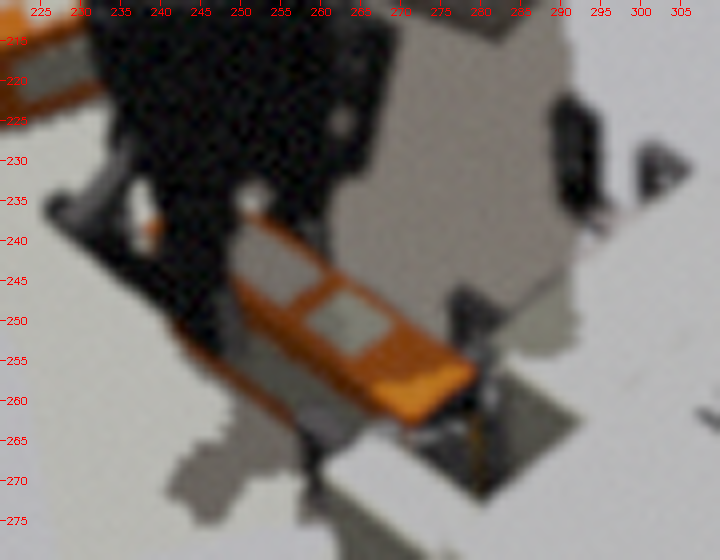

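>>> move_arm:
  increments:
    - [0.03,0,0.002,0,0.1]
    - [0.03,0,0,0,0.1]
    - [0.03,0,0,0,0.1]

```text
time_s: 20.55
ee_pos: [0.5316, -0.254, 0.034]
tool_rot: [-3.141, 0.071, 0.002]
force: [-3.1, -0.9, -1.9]
width: 0.0291
```

>>> move_arm:
  increments:
    - [0.03,0,0,0,0.1]
    - [0.03,0,0,0,0.1]
    - [0.03,0,0,0,0.1]
    - [0.022,0,0,0,0.1]
    - [0,0,0.002,0,0.1]

```text
time_s: 20.97
ee_pos: [0.5607, -0.2554, 0.0336]
tool_rot: [3.14, -0.07, -0.0]
force: [-0.6, -2.1, -1.3]
width: 0.0295
```

```bash
python3 see.py 18 "(360,150,410,220,8)" "(220,210,310,280,8)"
```

```text
t 20.97 ee [ 0.5607 -0.2554  0.0336] psi -0.0446 q [-0.56  0.49 -0.15  0.93 -0.    2.62] F [-0.6 -2.1 -1.3] w 0.0295
tcp px top,side [[386.47870118 192.82315747]] [[265.47324783 259.04724449]]
```

View pics/t18c.png

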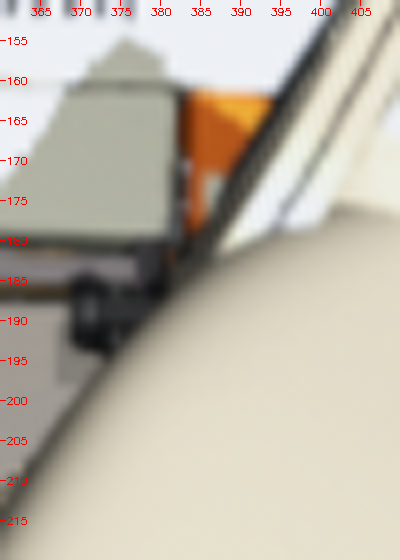

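View pics/s18c.png

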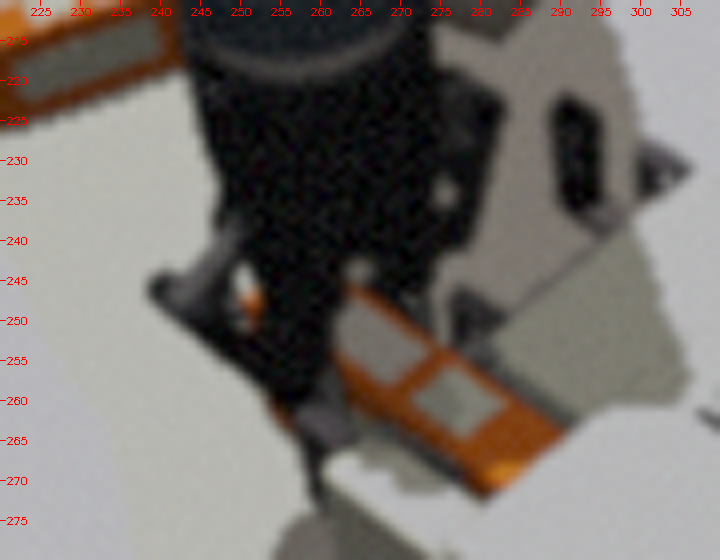

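>>> move_arm:
  increments:
    - [-0.004,0,0.004,0,0.1]
    - [0,0,0,0,0.3]
    - [0,0,0,0,0.5]
    - [0,0,0,0,0.55]
    - [0,0,-0.06,0,0.55]
    - [0,0,-0.1,0,0.55]
    - [0,0,-0.12,0,0.55]
    - [-0.06,0,0,0,0.3]
    - [-0.1,0,0,0,0]
    - [-0.1,0,0,0,0]
    - [0,0,0,0,0]

```text
time_s: 21.98
ee_pos: [0.4903, -0.2511, 0.1031]
tool_rot: [-3.14, 0.071, 0.003]
force: [1.4, -0.5, 0.3]
width: 0.0003
```

```bash
python3 see.py 19 "(360,150,410,220,8)" "(220,200,310,280,8)"
```

```text
t 21.98 ee [ 0.4903 -0.2511  0.1031] psi -0.0452 q [-0.63  0.33 -0.21  1.03 -0.    2.56] F [ 1.4 -0.5  0.3] w 0.0003
tcp px top,side [[389.60196547 213.5761128 ]] [[245.38229934 228.79931786]]
```

View pics/s19c.png

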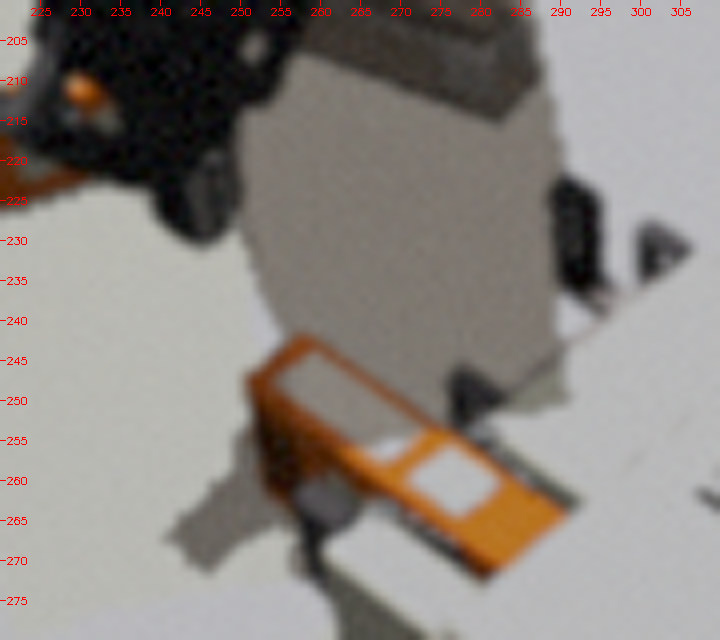

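View pics/t19c.png

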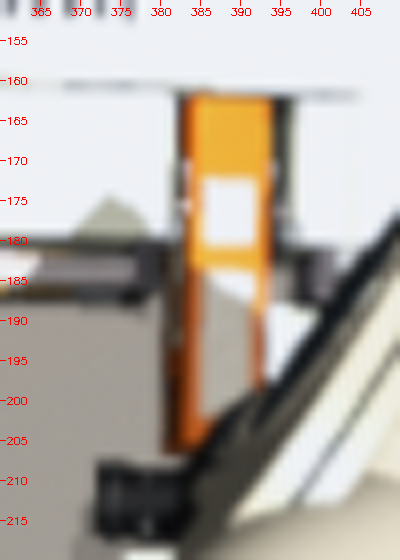

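>>> move_arm:
  increments:
    - [0,0.004,0.06,0,0]
    - [0,0,0.08,0,0]
    - [0,0,0.08,0,0]
    - [0,0,0.056,0,0]
    - [0.02,0,0,0,0]
    - [0.03,0,0,0,0]
    - [0.03,0,0,0,0]
    - [0.03,0,0,0,0]
    - [0.03,0,0,0,0]
    - [0.03,0,0,0,0]

```text
time_s: 22.92
ee_pos: [0.5375, -0.2552, 0.0343]
tool_rot: [3.14, -0.07, 0.001]
force: [-1.2, -0.5, -0.4]
width: -0.0001
```

```bash
python3 see.py 20 "(360,150,410,220,8)" "(220,200,310,280,8)"
```

```text
t 22.92 ee [ 0.5375 -0.2552  0.0343] psi -0.0444 q [-0.58  0.45 -0.21  0.91 -0.    2.6 ] F [-1.2 -0.5 -0.4] w -0.0001
tcp px top,side [[386.64960882 200.22028666]] [[259.46672925 254.96848386]]
```

View pics/s20c.png

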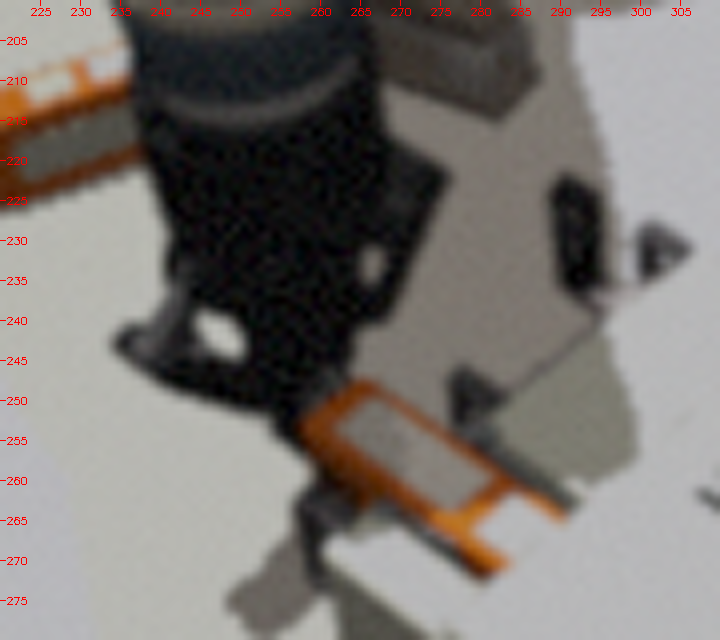

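>>> move_arm:
  increments:
    - [-0.012,0,0,0,0]
    - [0,0,-0.066,0,0]
    - [0.012,0,0,0,0]
    - [0.03,0,0,0,0]
    - [0.03,0,0,0,0]
    - [0.03,0,0,0,0]
    - [0.03,0,0,0,0]

```text
time_s: 23.6
ee_pos: [0.5668, -0.2564, 0.0498]
tool_rot: [-3.141, 0.07, 0.001]
force: [-3.6, -0.4, 3.0]
width: 0.0001
```

```bash
python3 see.py 21 "(360,150,410,220,8)" "(220,200,310,280,8)"
```

```text
t 23.6 ee [ 0.5668 -0.2564  0.0498] psi -0.0448 q [-0.56  0.48 -0.12  0.98 -0.    2.63] F [-3.6 -0.4  3. ] w 0.0001
tcp px top,side [[387.58158877 189.91742355]] [[266.49620759 256.57742915]]
```

View pics/s21c.png

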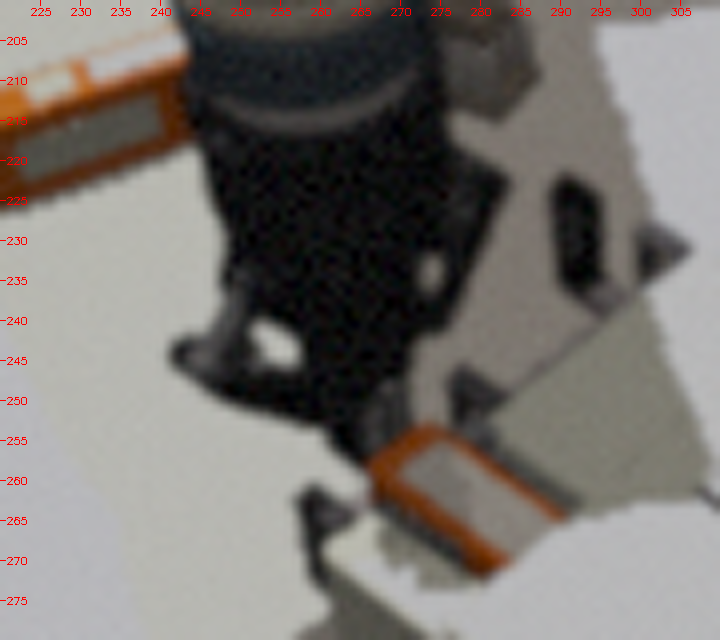

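>>> move_arm:
  increments:
    - [0.03,0,0,0,0]
    - [0.03,0,0,0,0]
    - [0.03,0,0,0,0]
    - [0.03,0,0,0,0]
    - [0.03,0,0,0,0]

```text
time_s: 24.12
ee_pos: [0.6046, -0.2581, 0.0501]
tool_rot: [-3.141, 0.07, 0.0]
force: [-2.3, -0.4, -0.5]
width: -0.0003
```

```bash
python3 see.py 22 "(360,150,410,220,8)" "(220,200,310,280,8)"
```

```text
t 24.12 ee [ 0.6046 -0.2581  0.0501] psi -0.0446 q [-0.53  0.53 -0.02  1.02  0.    2.66] F [-2.3 -0.4 -0.5] w -0.0003
tcp px top,side [[387.87806058 177.51482924]] [[276.46506634 263.70870171]]
```

View pics/s22c.png

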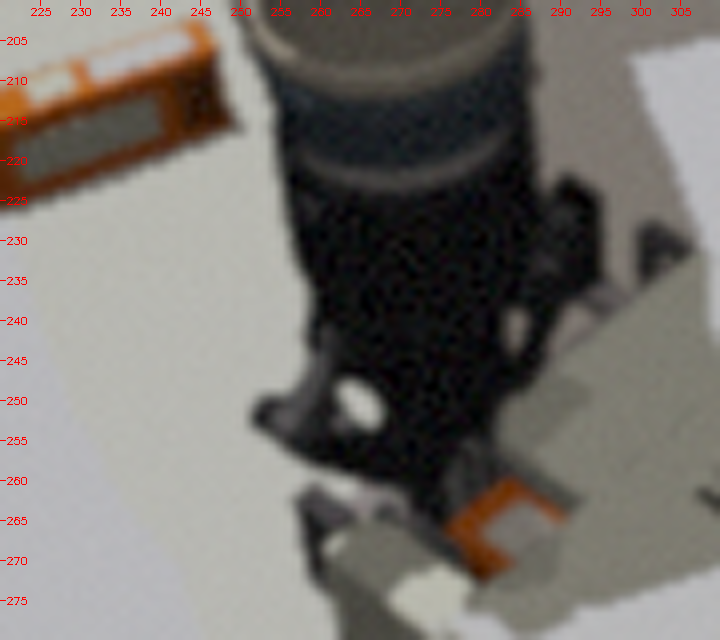

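>>> move_arm:
  increments:
    - [0.02,0,0,0,0]
    - [0.02,0,0,0,0]
    - [0.012,0,0,0,0]

```text
time_s: 24.47
ee_pos: [0.617, -0.2587, 0.0503]
tool_rot: [-3.141, 0.07, 0.001]
force: [-5.0, 0.4, 1.3]
width: -0.0
```

>>> move_arm:
  increments:
    - [0.008,0,0,0,0]
    - [0.008,0,0,0,0]

```text
time_s: 24.63
ee_pos: [0.6207, -0.2588, 0.0503]
tool_rot: [-3.141, 0.07, 0.001]
force: [-1.4, -0.3, -0.2]
width: -0.0
```

>>> move_arm:
  increments:
    - [0.008,0,0,0,0]
    - [0.004,0,0,0,0]

```text
time_s: 24.8
ee_pos: [0.6216, -0.2588, 0.0502]
tool_rot: [-3.141, 0.071, 0.008]
force: [-17.9, 0.6, 9.1]
width: -0.0003
```

```bash
python3 see.py 23 "(360,150,410,220,8)" "(240,220,310,280,10)"
```

```text
t 24.8 ee [ 0.6216 -0.2588  0.0502] psi -0.0452 q [-0.52  0.56  0.03  1.05 -0.    2.67] F [-17.9   0.6   9.1] w -0.0003
tcp px top,side [[387.96701654 172.19732077]] [[280.91366744 266.86338668]]
```

View pics/s23c.png

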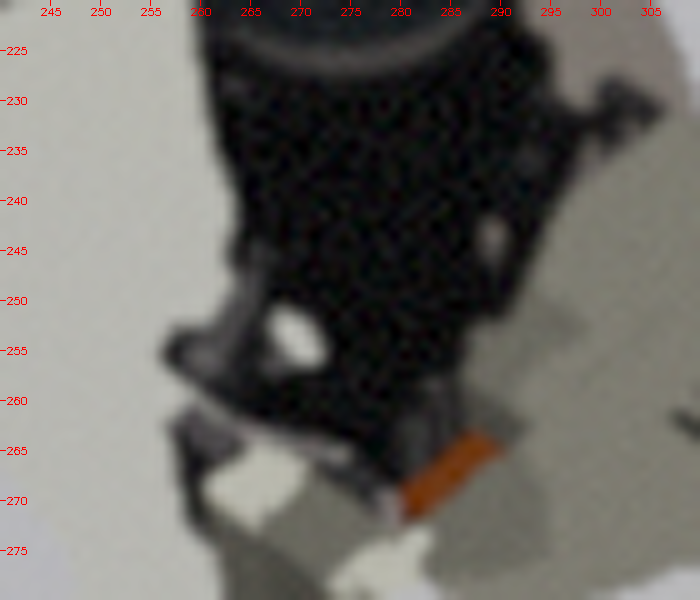

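>>> move_arm:
  increments:
    - [-0.008,0,0,0,0]
    - [-0.008,0,0,0,0]
    - [0,0,-0.04,0,0]
    - [0,0,-0.08,0,0]
    - [0,0,-0.12,0,0]
    - [0,0,-0.14,0,0]
    - [0,0,-0.1,0,0.3]
    - [-0.05,-0.1,0,0,0.6]
    - [-0.1,-0.12,0,0,0.6]
    - [-0.1,-0.12,0,0,0.6]
    - [-0.05,-0.1,0,0,0.6]

```text
time_s: 25.82
ee_pos: [0.5479, -0.1439, 0.1715]
tool_rot: [3.141, -0.07, 0.001]
force: [0.9, 0.2, 0.2]
width: 0.0515
```

```bash
python3 see.py 24 "(340,140,410,210,8)" "(240,220,310,280,10)"; python3 -c "
from go import *
to(.565,-.150,.16,-.046)"
```

```text
t 25.82 ee [ 0.5479 -0.1439  0.1715] psi -0.0448 q [-0.41  0.31 -0.06  1.2   0.    2.78] F [0.9 0.2 0.2] w 0.0515
tcp px top,side [[352.85245654 192.22264552]] [[287.16806862 195.73324236]]
shares [0.0678 0.0281 0.0492] dist mm 22.097292777147405 turn 0.0026
```

View pics/s24c.png

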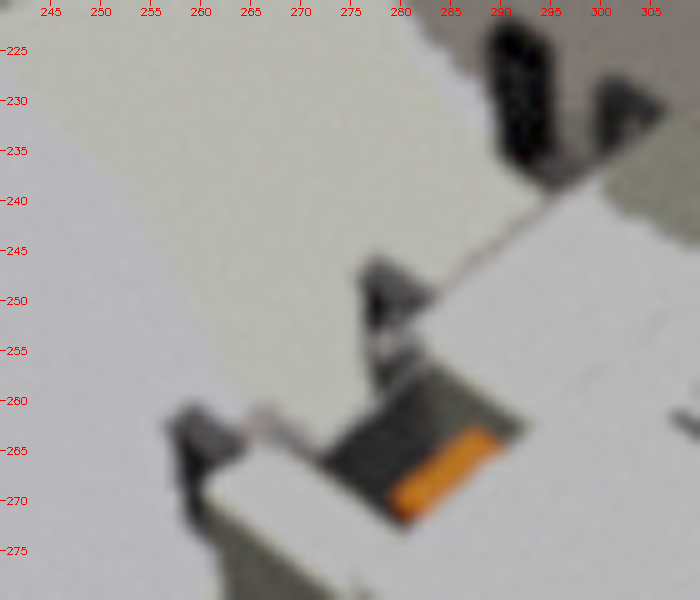

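View pics/t24c.png

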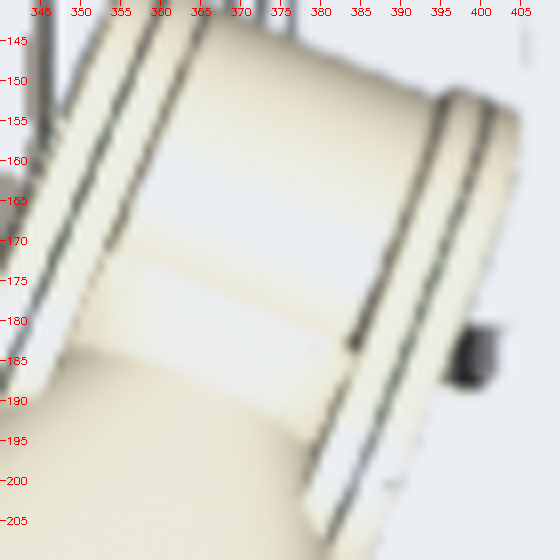

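```bash
python3 - <<'E'
import cv2,numpy as np
a=[cv2.resize(cv2.imread(f'pics/s{k}.png')[250:278,262:296],None,fx=11,fy=11,interpolation=cv2.INTER_CUBIC) for k in(13,24)]
o=np.hstack(a);cv2.imwrite('pics/cmp1.png',cv2.convertScaleAbs(o,alpha=1.5,beta=10));print(o.shape)
from h import *
p=[.605,-.2575,-.046]
from fit import W
for nm,L in dict(hL=(3,18.5,66),hR=(3,-18.5,66),mid=(3,0,66),openL=(21,18.5,66),openR=(21,-18.5,66)).items():print(nm,(proj('side',W(p,[L]))[0]+.5-[262,250])*11)
E
```

```text
(308, 748, 3)
hL [225.87894617  69.35572737]
hR [110.62257584 162.85099669]
mid [168.88631664 115.59065308]
openL [280.71481617 107.87942449]
openR [165.55559607 203.18213937]
```

View pics/cmp1.png

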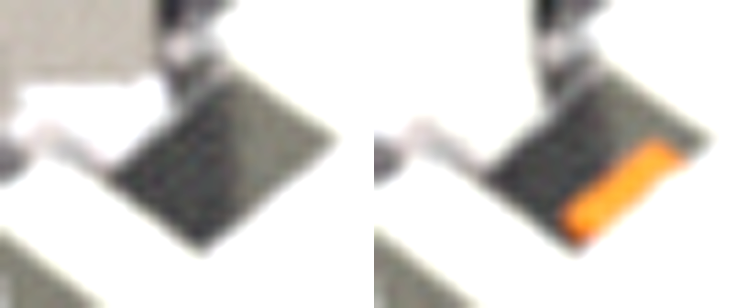

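```bash
python3 - <<'E'
from h import *
from fit import W
p=[.605,-.2575,-.046]
for x in(20,24,27,30):print(x,[(((proj('side',W(p,[(x,y,66)]))[0]+.5-[262,250])*11)+[374,0]).round() for y in(-15,15)])
E
```

```text
20 [array([548., 192.]), array([641., 115.])]
24 [array([560., 201.]), array([653., 123.])]
27 [array([569., 208.]), array([663., 130.])]
30 [array([579., 214.]), array([672., 136.])]
```

>>> move_arm:
  increments:
    - [0.034,0.014,0,0,0.5]
    - [0.034,0.014,0.02,0,0.5]
    - [0,0,0.09,0,0.5]
    - [0,0,0.1,0,0.5]
    - [0,0,0.1,0,0.5]
    - [0,0,0.08,0,0.5]
    - [0,0,0.02,0,0.5]
    - [0,0,0,0,0.5]
  grip_force: 40

```text
time_s: 26.58
ee_pos: [0.5667, -0.1543, 0.0657]
tool_rot: [-3.14, 0.072, 0.005]
force: [0.6, -0.1, -0.1]
width: 0.0428
```

```bash
python3 see.py 25 "(340,140,410,210,8)" "(240,200,320,280,8)"
```

```text
t 26.58 ee [ 0.5667 -0.1543  0.0657] psi -0.0458 q [-0.41  0.42 -0.18  0.98 -0.    2.78] F [ 0.6 -0.1 -0.1] w 0.0428
tcp px top,side [[354.1662017  189.53462411]] [[291.83159035 229.77308729]]
```

View pics/s25c.png

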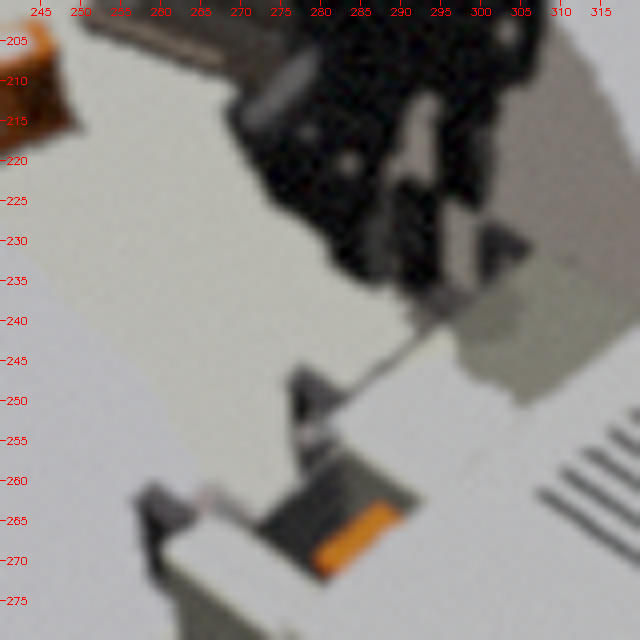

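>>> move_arm:
  increments:
    - [0,-0.012,0,0,0.5]
    - [0,0,0,0,0.3]
    - [0,0,0,0,0]
    - [0,0,0,0,0]
    - [0,0,0,0,0]
    - [0,0,0,0,0]
    - [0,0,0,0,0]
  grip_force: 40

```text
time_s: 27.27
ee_pos: [0.567, -0.151, 0.0687]
tool_rot: [3.139, -0.071, 0.002]
force: [-1.9, -3.9, 7.1]
width: 0.0111
```

>>> move_arm:
  increments:
    - [0,0,-0.02,0,0]
    - [0,0,-0.02,0,0]
    - [0,0,-0.01,0,0]
    - [0,0,0,0,0]
    - [0,0.03,0,0,0]
    - [0,0.04,0,0,0]
    - [0,0.04,0,0,0]
    - [0,0.04,0,0,0]
    - [0,0.04,0,0,0]
    - [0,0.035,0,0,0]
    - [0,0.01,0,0,0]
    - [0,0,0,0,0]

```text
time_s: 28.27
ee_pos: [0.564, -0.2103, 0.0802]
tool_rot: [3.14, -0.072, 0.0]
force: [3.5, -0.2, -2.2]
width: 0.0111
```

>>> move_arm:
  increments:
    - [0,0,0.02,0,0]
    - [0,0,0.02,0,0]
    - [0,0,0.008,0,0]
    - [0,0,0,0,0]

```text
time_s: 28.6
ee_pos: [0.5641, -0.2089, 0.0688]
tool_rot: [3.14, -0.07, 0.001]
force: [0.2, -0.4, 4.0]
width: 0.0111
```

>>> move_arm:
  increments:
    - [0,0,0,0,0.3]
    - [0,0,0,0,0.5]
    - [0,0,0,0,0.5]
    - [0,0,-0.06,0,0.5]
    - [0,0,-0.12,0,0.5]
    - [0,0,-0.14,0,0.5]
    - [0,0,-0.14,0,0.5]
    - [-0.15,-0.05,0,0,0.5]
    - [-0.15,-0.05,0,0,0.5]
    - [-0.15,0.1,-0.05,0,0.5]
    - [-0.05,0.15,-0.05,0,0.5]
    - [0,0.15,-0.05,0,0.5]
    - [0,0.15,0,0,0.5]
    - [0,0.15,0,0,0.5]
    - [0,0.15,0,0,0.5]
    - [0,0.15,0,0,0.5]
    - [0,0,0,0,0.5]

```text
time_s: 30.02
ee_pos: [0.4321, -0.4313, 0.2176]
tool_rot: [3.14, -0.076, -0.002]
force: [-0.7, 1.5, -1.1]
width: 0.0426
```

```bash
python3 see.py 26 "(340,150,412,205,10)" "(250,220,320,275,10)"
```

```text
t 30.02 ee [ 0.4321 -0.4313  0.2176] psi -0.0485 q [-0.92  0.37  0.15  1.35 -0.    2.27] F [-0.7  1.5 -1.1] w 0.0426
tcp px top,side [[463.33200093 233.61222523]] [[162.3568913  223.82624275]]
```

View pics/s26c.png

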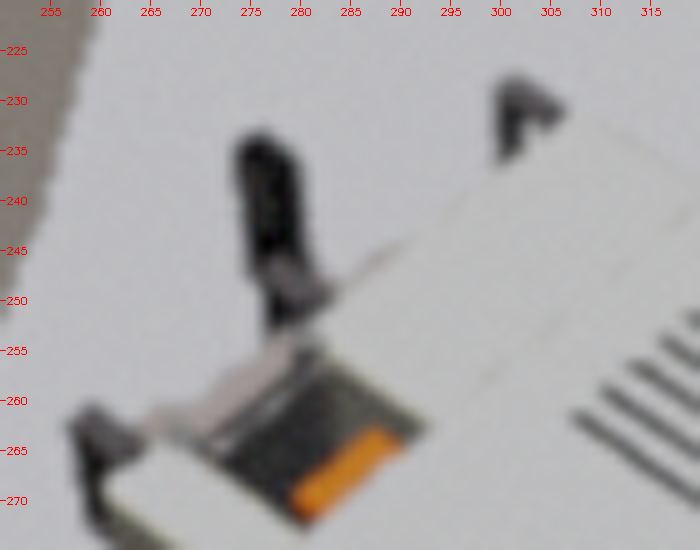

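View pics/t26c.png

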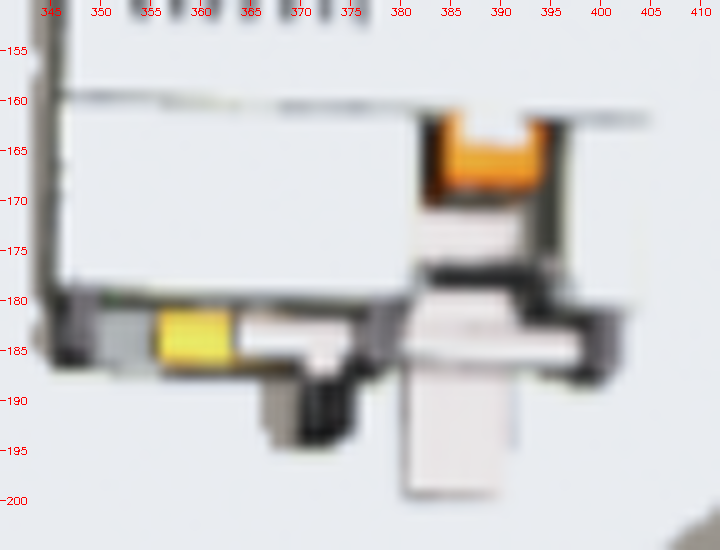

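View pics/t26.png

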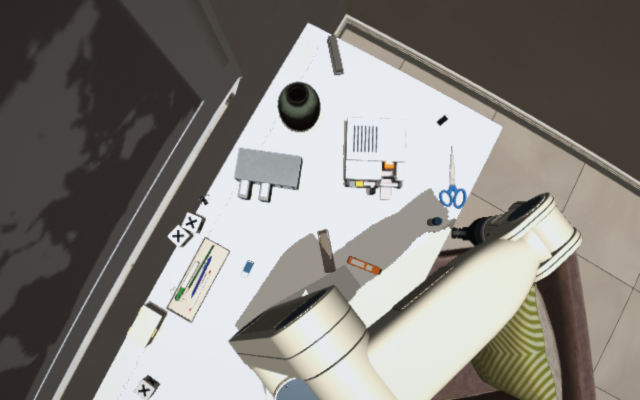

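View pics/s26.png

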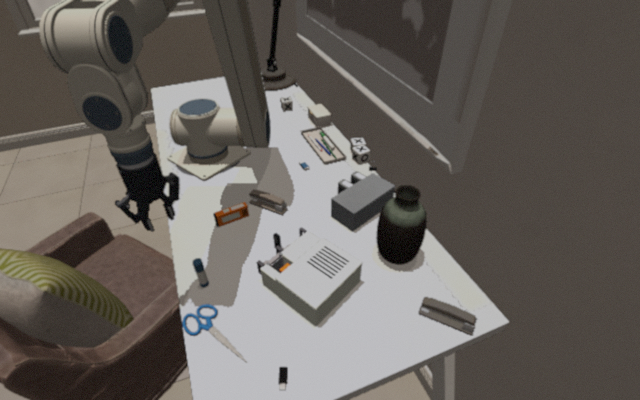

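```bash
python3 -c "
from rig import *
print(hand_in())"
```

```text
the job is handed in; nothing more can be done
None
```

The job is done and handed in at about 30 s of the 72 s allowed. No verdict was reported, so the checks below are my own.

**What I did**
- Lifted the bolt over its bump and slid it open.
- Drew the larger orange drive out of the rack by its contact end, lifted and turned it about 175°, and set it down on the dock line.
- Took the drive again near its ribbed end and fed it through the flaps. Then I pushed it home from above with shut fingers, until the force rose to 18 N at about the place I expected the end stop.
- Lifted the bolt back over the bump and lowered it into the closed notch.

**Last checks**
- **Bolt:** in both final pictures the tab is where it was at the start, to within about a pixel. It came to rest 1.4 mm from its first position, at the same height as when it lay down in the open notch.
- **Flaps:** the flap line matches the shut-flap pictures taken before the drive went in.
- **Drive:** its ribbed end shows about 19 mm in front of the cover edge in the top view, as expected when it is home.
- **Everything else:** the other drives and desk objects look undisturbed, and the arm stood clear of everything.

**Disagreements:** the two cameras' separate dock fits differed by about 2 mm in y, with up to 0.02 rad between their headings. I corrected this using the gripper's own position. In the side view the ribbed end appeared about 1 pixel off its predicted home position, which is within the calibration error.

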